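Turn a sensor carrier plate over against the step of its stand

ROBOT

A 6-joint arm with a two-finger parallel gripper is mounted at the origin on the work surface. World frame = base frame: x ahead of the robot, y to its left, z up, the work surface at z = 0. Lengths are in m, angles in rad, forces in N, time in s.
With the tool pointing down it reaches from about 0.35 to 0.95 m from the base axis. Payload 17.4 kg.
Tool frame: the origin (TCP) lies at the very end of the fingers, on their centre line; the grasp point (between the pads) lies 19 mm behind it; z points along the fingers, y is the line along which they close (so a half turn about z gives the same grasp; the last joint's range is limited). The gripper opens to 93 mm and grips with 3 to 60 N. Pads are 15 mm wide; open, the fingers measure 128 mm over their backs; the gripper's body (75 mm by 188 mm) begins 65 mm behind the grasp point.
Start: joints at [1.091, 0.116, 1.442, -0, 1.584, -0.038], TCP at [0.289, 0.61, 0.219] pointing down, gripper open.
Joint ranges: [-2.83, 2.83], [-0.83, 2.19], [0.07, 2.5], [-1.14, 4.28], [0.01, 3], [-2.97, 2.97]. Speed limits (rad/s): [1.89, 1.89, 2.22, 3.14, 3.14, 3.14].

INTERFACE

Orientations are given as [roll, pitch, yaw] about the fixed x, y, z axes, in that order (R = Rz(yaw) Ry(pitch) Rx(roll)).
In Python, from bench import telemetry, read_camera, get_calibration, job, outline_of gives the robot as it stands.
- The arm moves only by the tool arm_command, never from a script. Its argument "rows" is a list of rows, each a list of 7 numbers: the shift along the tool's x, y, z normalised to -1 to 1, where 1 is 0.12 m, then the turn, a rotation vector about the tool's x, y, z normalised to -1 to 1, where 1 is 360 degrees, then the gripper command: -1 is fully open, 1 is shut, values between are in proportion. A call has exactly 10 rows; each row is the pose to reach, as a shift and turn from the pose commanded when the call began, along the tool's axes at that moment, turning the shorter way round; what a row does not reach only later rows make up. A row lasts 1/10 s, in which the tool goes at most 50 mm and 8.59 degrees, less where a joint would pass 70% of its speed; a pose out of reach is approached as far as the arm can. A call with a number of a shift or a turn outside -1 to 1 is refused whole. A call with a gripper value outside its range is refused whole. The fingers move at their own pace and stop on an object; the grip force is fixed at half the most. Time passes only in rows, so rows that repeat a pose let the fingers close, or fill a call up. It gives the time, the measured TCP pose, the force, the opening and the grip force at its end, in the units of the state.
- telemetry.observe(): the state, without advancing time (a new reading comes with each control period).
- read_camera(name): name is "scene" or "top" or "wrist"; returns the picture (480x640x3 uint8, red, green, blue); there is no depth.
- get_calibration(name): a dict with "fx", "fy", "cx", "cy" (pixels), "rvec" (rotation vector, rad) and "tvec" (3), from world to camera coordinates, as OpenCV has them. Camera axes: x right, y down, z forward; pixel columns grow to the right and rows downward; lengths in m; the calibration is good to about 2 mm. A picture is of the moment at which its call begins: read the wrist's pose just before it. get_calibration takes no time and is no camera call; for the wrist camera it gives the pose at the moment of the call.
- job.sign_off(): hands the job in; it is judged then, once.
Trained networks look in the newest picture that a camera, given by its name, has taken for a name from the list of things; names that differ only in an ending like _2 or _b are one class to them, and where a whole thing is asked for, a point or a joint stands for the part that bears it (a point fixed in the world has none). Each returns a list of dicts, best first, with "p" (0 to 1); they miss things now and then, are a little off and sometimes report something else, mostly with a low value. They report only what shows in the picture. A call takes as long as a camera call. They do not tell look-alikes from the thing itself.
- outline_of(camera, name): "region" (480x640 bool, what is visible of it) and "location" ([row, column] in pixels, amid what is visible of it).
The state is a dict: "time_s": time; "joint_pos": joint angles; "qd": joint speeds; "tau": joint torques, N m; "tcp_pos": TCP position; "orientation": TCP orientation; "force": force on the tool from outside, world axes, zero at the start; "moment": the same for the moment, N m; "opening": finger opening in m; "gripper_force": force on a finger pad.
Only numpy, scipy, OpenCV 4.12 (cv2) and the standard library are available. Lean on these libraries where they do the work, as an engineer would, in place of code of your own. Each camera call takes 0.05 s, during which the arm holds its last target. There are 200 camera calls.

TASK

The sensor carrier plate lies pocket side down on the table in front of the low steel turning stand. Push it up against the front step of the stand and tip it over that step, so that it lies pocket side up on the stand's deck, then slide it fully home, flush and square against the end stop, and let go. Go by feel: never press on the plate with more than about 20 N, and leave the other things on the table where they are.

Things in the scene. Friction and masses are not known exactly. Their poses are not given: they have to be found in the camera images.
- carrier: Sensor carrier plate, loose aluminium, 0.15 to 0.31 kg, 100 mm (x) by 112 mm (y), 14 mm thick, too wide to grip across. Origin at its centre. z points out of its plain back: up at the start, down at the end. Back layer: 6 mm thick, full size; pocket-side layer: 8 mm, 80 x 104 mm. At the start its x points at the stand within 0.2 rad, its centre 84 to 96 mm before the stand's origin.
- near_rim (a point): Lower edge, at the start, of the plate's rim on the robot's side, at mid-width: 50 mm from the plate's centre along its -x, 8 mm above the table. The rim, 6 mm thick, juts out 10 mm there. Pressed against the step at about 10 N, it can be drawn up by the friction of a fingertip. Axes as the plate's.
- pocket (a point): Middle of the plate's pocket side, 7 mm from its centre along its -z. The pocket, 56 x 68 mm and 8 mm deep with a round grey glass cell, opens there. Axes as the plate's.
- turning_stand: Turning stand, dark steel, fixed. Origin at the foot of its front, half-way across, at table height. z up, x from the front face across the deck to the end stop (away from the robot), y along the front face. The flat deck is 16 mm above the table, 160 mm wide, from x = 0 to 130 mm, where the end stop stands, 20 mm above the deck.
- step (a point): Point on the stand 16 mm above its origin. The step is the upright front face of a bright steel bar across the stand's front, 16 mm high (level with the deck), 160 mm wide. The bar is screwed fast anywhere from 0 to 15 mm in front of this point (towards the robot): how far is not measured here and differs each time, so the step must be found by feel or by eye.
- home (a point): Where the centre of the carrier plate lies once it is home on the deck: 80 mm along the stand's x, half-way across, 23 mm above the table. Axes as the stand's.
- motor_housing: Bystander: dented aluminium motor housing, upright, 48 mm across, 68 mm tall with its shaft; beside the stand. Origin under its centre.
- dial_knob: Bystander: brown dial knob, 44 mm across, 22 mm tall, near the front of the stand, to one side. Origin under its centre.
- bumper: Bystander: red plastic bumper block, 30 x 75 x 22 mm, near the front of the stand, to one side. Origin under its centre.
- photocell: Bystander: loose grey glass photocell in a black base, 28 mm across, 22 mm tall; beside the stand. Origin under its centre.
- screwdriver: Bystander: screwdriver, 180 mm long, lying to the robot's right.
- parts_tray: Bystander: grey open parts tray, 110 x 160 x 35 mm, to the robot's left. Origin under its centre.
There are look-alikes about, which are no part of the job. What is shaped like the carrier but pink or red is not meant.

How it is judged:
On the way, in this order (a step that is already met when the one before it is completed fails the run):
1. the plate is tipped up on its edge at the step of the stand (angle between carrier's own z axis and vertical between 1 and 2.2 rad and x of carrier in the frame of turning_stand between -0.06 and 0.05 m), for 0.05 s.
2. the plate lies pocket side up on the deck (angle between carrier's own z axis and vertical above 3 rad and z of carrier in the frame of turning_stand between 0.019 and 0.027 m), for 0.2 s.
At the end, for the whole second after the job is handed in: The carrier plate rests pocket side up, flat on the deck of the stand, its edge within 3 mm of the end stop and square to it within 0.05 rad, its middle within 30 mm of the middle of the deck, at rest and released (angle between carrier's own z axis and vertical above 3.06 rad and z of carrier in the frame of turning_stand between 0.019 and 0.027 m and x of carrier in the frame of turning_stand between 0.077 and 0.083 m and y of carrier in the frame of turning_stand between -0.03 and 0.03 m and angle between the x axis of carrier and the x axis of turning_stand, either way round below 0.05 rad and linear speed of carrier below 0.01 m/s); the robot touches nothing.
It fails at once if the robot presses on the plate with more than 25 N (contact force between any of the fingers, the arm and carrier above 25 N).
It fails at once if another thing on the table is moved by more than 15 mm (distance of any of motor_housing, dial_knob, bumper, photocell, screwdriver, parts_tray from where it was at the start of the episode above 0.015 m).
It also fails if it takes over 72 s, if anything falls off the work surface, if the arm or the gripper's body presses on something with over 40 N, if the wrist force passes 120 N, or if a joint passes its speed limit or range.

## Working session

There is one attempt and no reset: what is moved stays moved. The work goes in short steps, Python scripts to look and compute and a tool call to move; the robot and the scene stay as the last step left them, time stands still between calls to the robot, and variables do not carry over. Pictures are saved under pics/ and viewed, at most 10 in all, crops included, and the job is handed in when it is done.

Besides the shell and the picture viewer there is one more tool, called after "Call:" in YAML: its name, and indented under it one key for each argument. arm_command: Moves the arm, as the interface text tells. Scaled input: -1 to 1 covers 0.12 m each way for a shift and 360 degrees each way for a turn. Its arguments: {"type":"object","properties":{"rows":{"type":"array","items":{"type":"array","items":{"type":"number"}}}},"required":["rows"]}

```bash
mkdir -p pics; ls
python3 - <<'E'
from bench import telemetry, read_camera, get_calibration, outline_of
import cv2,numpy as np
s=telemetry.observe();print(s['time_s'],s['tcp_pos'],s['orientation'],s['force'],s['opening'])
for c in ['top','scene']:
    im=read_camera(c);cv2.imwrite(f'pics/{c}1.png',im[:,:,::-1])
    k=get_calibration(c);print(c,{a:np.round(b,3).tolist() for a,b in k.items()})
    for n in ['carrier','turning_stand','dial_knob','bumper','motor_housing','photocell','screwdriver','parts_tray']:
        if c=='top' or n in('carrier','turning_stand'):
            for d in outline_of(c,n)[:3]: 
                print(c,n,round(d['p'],2),np.round(d['location']),d['region'].sum(), cv2.minAreaRect(np.argwhere(d['region'])[:,::-1].astype(np.float32)))
E
```

```text
pics
0.0 [0.28851767 0.61000264 0.21788   ] [-3.14039593e+00 -3.61046547e-05  2.69981520e+00] [-1.40457868 -0.18736121  0.11137836] 0.09290874778891263
top {'fx': 530.284, 'fy': 530.284, 'cx': 313.854, 'cy': 239.275, 'rvec': [2.128, -2.168, 0.144], 'tvec': [0.057, 0.563, 1.476]}
top carrier 0.92 [322. 270.] 1438 ((269.841796875, 323.14019775390625), (35.832603454589844, 40.81272506713867), 31.75948143005371)
top carrier 0.9 [264. 302.] 1314 ((301.1896667480469, 261.7241516113281), (38.86528778076172, 34.62997055053711), 4.763641834259033)
top carrier 0.56 [298. 367.] 1404 ((366.6327819824219, 298.9979553222656), (40.51744842529297, 35.62186050415039), 75.0685806274414)
top turning_stand 0.81 [208. 300.] 2940 ((299.3955078125, 207.711181640625), (54.71234130859375, 54.71234130859375), 85.36454010009766)
top dial_knob 0.66 [262. 258.] 197 ((260.0000305175781, 264.5000305175781), (14.849241256713867, 14.849241256713867), 45.0)
top bumper 0.62 [253. 351.] 285 ((351.8208312988281, 252.83523559570312), (11.480317115783691, 26.001781463623047), 81.25383758544922)
top bumper 0.25 [205. 297.]
[... 578 characters left out ...]
3.29998779296875), (10.74802303314209, 26.02153205871582), 81.8698959350586)
scene {'fx': 527.555, 'fy': 527.555, 'cx': 322.984, 'cy': 238.235, 'rvec': [1.465, 1.792, -0.982], 'tvec': [0.087, -0.245, 1.624]}
scene carrier 0.7 [216. 286.] 1142 ((285.5, 216.0), (28.0, 43.0), 90.0)
scene carrier 0.67 [247. 353.] 1326 ((353.46478271484375, 246.69967651367188), (54.5685920715332, 27.747724533081055), 10.007980346679688)
scene carrier 0.55 [214. 401.] 1078 ((399.6638488769531, 214.28448486328125), (52.916500091552734, 29.41264533996582), 23.198589324951172)
scene turning_stand 0.87 [296. 344.] 4463 ((341.5079345703125, 291.900634765625), (85.60650634765625, 55.143829345703125), 4.5739216804504395)
```

```bash
cat > h.py <<'E'
import numpy as np,cv2
from bench import telemetry, read_camera, get_calibration, outline_of
def ray(cam,uv,z):
    k=get_calibration(cam);R=cv2.Rodrigues(np.array(k['rvec'],float))[0];t=np.array(k['tvec'],float)
    uv=np.atleast_2d(uv).astype(float)
    d=np.c_[(uv[:,0]-k['cx'])/k['fx'],(uv[:,1]-k['cy'])/k['fy'],np.ones(len(uv))]@R
    o=-R.T@t
    return o+d*((z-o[2])/d[:,2])[:,None]
def proj(cam,P):
    k=get_calibration(cam);K=np.array([[k['fx'],0,k['cx']],[0,k['fy'],k['cy']],[0,0,1]])
    return cv2.projectPoints(np.atleast_2d(P).astype(float),np.array(k['rvec'],float),np.array(k['tvec'],float),K,None)[0][:,0]
E
python3 - <<'E'
from h import *
im=cv2.imread('pics/top1.png');sc=cv2.imread('pics/scene1.png')
a=cv2.resize(im[160:350,160:420],(800,585),interpolation=cv2.INTER_CUBIC);cv2.imwrite('pics/a.png',a)
for n,uv,z in [('carrier302',(301.2,261.7),.014),('c270',(269.8,323.1),.014),('c366',(366.6,299),.014),('stand',(299.4,207.7),.016),('knob',(260,264),.022),('bumper',(351.8,252.8),.022),('motor',(339.5,192),.06),('photo',(251.5,204.5),.02),('tray',(176,296),.03),('screw',(490,300),.02)]:
    print(n,ray('top',uv,z).round(3))
for uv,z in [((285.5,216),.014),((353.5,246.7),.014),((400,214),.014),((341.5,292),.016)]: print(ray('scene',uv,z).round(3))
E
```

```text
carrier302 [[0.503 0.084 0.014]]
c270 [[0.33  0.176 0.014]]
c366 [[ 0.393 -0.101  0.014]]
stand [[0.662 0.087 0.016]]
knob [[0.498 0.202 0.022]]
bumper [[ 0.525 -0.062  0.022]]
motor [[ 0.696 -0.03   0.06 ]]
photo [[0.673 0.227 0.02 ]]
tray [[0.411 0.44  0.03 ]]
screw [[ 0.383 -0.451  0.02 ]]
[[ 0.409 -0.1    0.014]]
[[0.511 0.083 0.014]]
[[0.341 0.174 0.014]]
[[0.68  0.084 0.016]]
```

View pics/a.png

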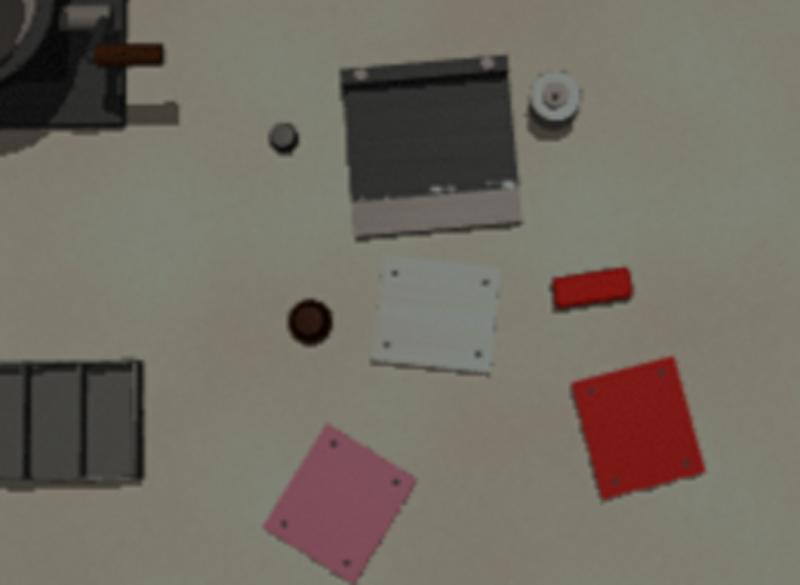

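View pics/scene1.png

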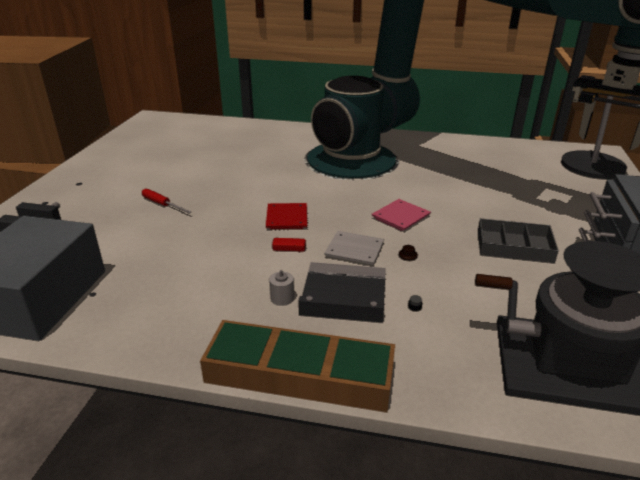

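The bare-aluminium plate (top px 302,264; scene 353,247) is the carrier. The look-alikes are pink (top 270,322) and red (top 367,298). The stand is at (300,208), with its bright bar along the front.

Run:
```python
from h import *
s=260/800.
f=lambda L:[(160+u*s,160+v*s) for u,v in L]
C=ray('top',f([(381,257),(499,267),(491,374),(372,362)]),.014);print(C.round(4),C.mean(0).round(4))
S=ray('top',f([(342,70),(507,57)]),.036);print('stop top far',S.round(4))
B=ray('top',f([(357,236),(521,220),(355,200),(520,185)]),.016);print('bar front/back',B.round(4))
for a,b in [(C[0],C[1]),(C[3],C[2]),(S[0],S[1]),(B[0],B[1]),(B[2],B[3])]:
    d=b-a;print(np.linalg.norm(d).round(4),np.degrees(np.arctan2(d[0],-d[1])).round(2))
# move to above: tool frame delta
from scipy.spatial.transform import Rotation as Ro
t=telemetry.observe();R=Ro.from_euler('xyz',t['orientation']);print(t['tcp_pos'],t['orientation'])
T=Ro.from_euler('xyz',[np.pi,0,np.pi+.09])
d=R.inv().apply(np.array([.46,.085,.25])-t['tcp_pos'])/.12
print(d, (R.inv()*T).as_rotvec()/(2*np.pi))
```

```text
[[0.5571 0.1337 0.014 ]
 [0.5455 0.0225 0.014 ]
 [0.4449 0.0321 0.014 ]
 [0.4582 0.1431 0.014 ]] [0.5014 0.0829 0.014 ]
stop top far [[0.7332 0.1673 0.036 ]
 [0.7426 0.0111 0.036 ]]
bar front/back [[0.5773 0.156  0.016 ]
 [0.5895 0.0009 0.016 ]
 [0.6118 0.1576 0.016 ]
 [0.6231 0.001  0.016 ]]
0.1117 -5.98
0.1118 -6.83
0.1565 3.48
0.1556 4.52
0.1569 4.15
[0.2885931  0.61017973 0.21864005] [-3.14157186e+00  6.33956225e-06  2.69983803e+00]
[-3.16233904 -3.34569747 -0.26124331] [-3.49978172e-06  1.05062465e-07 -8.46313764e-02]
```

Call:
arm_command:
  rows:
    - [-0.2,-0.2,0,0,0,0,-0.5]
    - [-0.4,-0.4,0,0,0,0,-0.5]
    - [-0.6,-0.6,0,0,0,0,-0.5]
    - [-0.8,-0.8,0,0,0,0,-0.5]
    - [-1,-1,0,0,0,0,-0.5]
    - [-1,-1,0,0,0,0,-0.5]
    - [-1,-1,0,0,0,0,-0.5]
    - [-1,-1,0,0,0,0,-0.5]
    - [-1,-1,0,0,0,0,-0.5]
    - [-1,-1,0,0,0,0,-0.5]

```text
time_s: 1.6
tcp_pos: [0.3455, 0.451, 0.2184]
orientation: [-3.141, -0.0, 2.701]
force: [0.3, -0.8, 0.4]
opening: 0.0696
gripper_force: 0.0
```

Call:
arm_command:
  rows:
    - [-0.15,-0.15,0,0,0,0,-0.5]
    - [-0.3,-0.3,0,0,0,0,-0.5]
    - [-0.45,-0.45,0,0,0,0,-0.5]
    - [-0.6,-0.6,0,0,0,0,-0.5]
    - [-0.75,-0.75,0,0,0,0,-0.5]
    - [-0.9,-0.9,0,0,0,0,-0.5]
    - [-1,-1,0,0,0,0,-0.5]
    - [-1,-1,0,0,0,0,-0.5]
    - [-1,-1,0,0,0,0,-0.5]
    - [-1,-1,0,0,0,0,-0.5]

```text
time_s: 2.6
tcp_pos: [0.4027, 0.2914, 0.2186]
orientation: [-3.142, -0.0, 2.701]
force: [-0.2, -0.2, 0.1]
opening: 0.0701
gripper_force: 0.0
```

Call:
arm_command:
  rows:
    - [-0.15,-0.15,0,0,0,0,-0.5]
    - [-0.3,-0.3,0,0,0,0,-0.5]
    - [-0.45,-0.45,0,0,0,0,-0.5]
    - [-0.6,-0.6,0,0,0,0,-0.5]
    - [-0.75,-0.75,0,0,0,0,-0.5]
    - [-0.9,-0.9,0,0,0,0,-0.5]
    - [-1,-1,0,0,0,0,-0.5]
    - [-1,-1,0,0,0,0,-0.5]
    - [-1,-1,0,0,0,0,-0.5]
    - [-1,-1,0,0,0,0,-0.5]

```text
time_s: 3.6
tcp_pos: [0.4599, 0.1318, 0.2186]
orientation: [3.141, -0.0, 2.701]
force: [-0.0, -0.6, -0.4]
opening: 0.0694
gripper_force: 0.0
```

Call:
arm_command:
  rows:
    - [-0.05,-0.1,-0.03,0,0,-0.02,-0.5]
    - [-0.1,-0.2,-0.06,0,0,-0.04,-0.5]
    - [-0.16,-0.35,-0.1,0,0,-0.06,-0.5]
    - [-0.16,-0.35,-0.2,0,0,-0.084,-0.5]
    - [-0.16,-0.35,-0.26,0,0,-0.084,-0.5]
    - [-0.16,-0.35,-0.26,0,0,-0.084,-0.5]
    - [-0.16,-0.35,-0.26,0,0,-0.084,-0.5]
    - [-0.16,-0.35,-0.26,0,0,-0.084,-0.5]
    - [-0.16,-0.35,-0.26,0,0,-0.084,-0.5]
    - [-0.16,-0.35,-0.26,0,0,-0.084,-0.5]

```text
time_s: 4.6
tcp_pos: [0.4594, 0.0848, 0.2495]
orientation: [-3.142, -0.0, -3.056]
force: [0.1, 0.4, -0.2]
opening: 0.07
gripper_force: 0.0
```

Run:
```python
from h import *
k=get_calibration('wrist');R=cv2.Rodrigues(np.array(k['rvec'],float))[0];print(k['fx'],k['cx'],k['cy'],'campos',(-R.T@np.array(k['tvec'])).round(4),'axes',R.round(3).tolist())
im=read_camera('wrist');cv2.imwrite('pics/w1.png',im[:,:,::-1])
for n in ['carrier','turning_stand']:
    for d in outline_of('wrist',n)[:2]:
        r=d['region'];c,_=cv2.findContours(r.astype(np.uint8),0,2);c=max(c,key=cv2.contourArea)
        print(n,d['p'],r.sum(),cv2.approxPolyDP(c,10,True)[:,0].tolist())
```

```text
349.8279715876413 319.4799292757402 238.74856649209934 campos [0.3795 0.0777 0.4163] axes [[-0.086, 0.996, -0.001], [0.954, 0.082, 0.29], [0.289, 0.024, -0.957]]
carrier 0.86 10772 [[417, 14], [347, 106], [414, 164], [485, 80]]
carrier 0.84 9863 [[185, 71], [96, 87], [130, 189], [213, 175]]
turning_stand 0.87 9423 [[253, 297], [250, 359], [366, 358], [369, 298]]
```

View pics/w1.png

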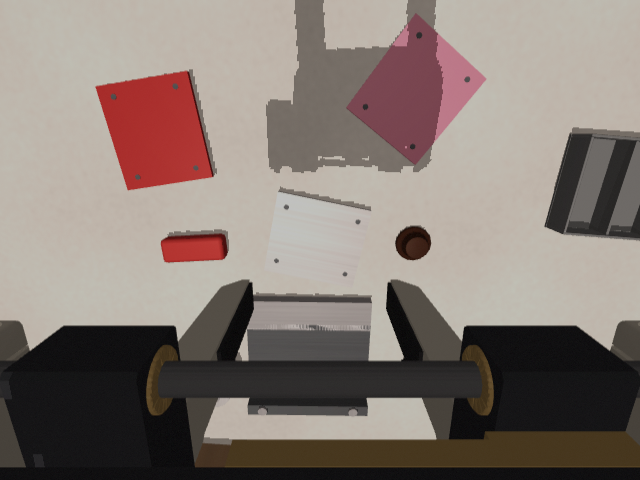

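The wrist view shows the bare plate, with near corners at (280,191) and (371,208) and the knob at (413,243). The bar's front edge is at row ~300 and its rear edge at ~328. The stop is at ~403.

Run:
```python
from h import *
im=cv2.imread('pics/w1.png');cv2.imwrite('pics/w1c.png',cv2.resize(im[180:420,230:390],(533,800))[:600] if 0 else cv2.resize(im[180:420,230:390],(400,600),interpolation=cv2.INTER_CUBIC))
for l,uv,z in [('near',[(280,191),(371,208)],.014),('barfront',[(252,300),(371,297)],.016),('barback',[(249,328),(371,326)],.016),('stopfront/back top',[(250,403),(366,402),(250,414),(366,413)],.036)]: print(l,ray('wrist',uv,z).round(4).tolist())
```

```text
near [[0.4475, 0.0373, 0.014], [0.4583, 0.1445, 0.014]]
barfront [[0.5883, 0.0096, 0.016], [0.5712, 0.1589, 0.016]]
barback [[0.6288, 0.007, 0.016], [0.6121, 0.1642, 0.016]]
stopfront/back top [[0.7289, 0.0149, 0.036], [0.7139, 0.1679, 0.036], [0.7469, 0.0155, 0.036], [0.7317, 0.1701, 0.036]]
```

View pics/w1c.png

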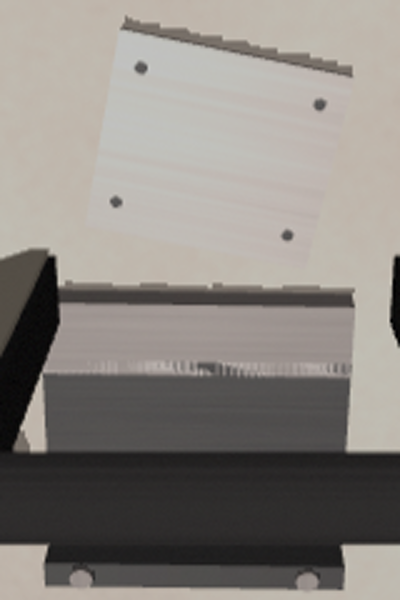

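```bash
cat >> h.py <<'E'
from scipy.spatial.transform import Rotation as Ro
YAW=np.pi+.085
def pose(alpha): # tip-forward tilt, deg
    return Ro.from_euler('z',YAW)*Ro.from_euler('x',np.pi)*Ro.from_euler('y',-alpha,degrees=True)
def delta(p,alpha,p0=None,a0=None):
    t=telemetry.observe()
    R=Ro.from_euler('xyz',t['orientation']) if a0 is None else pose(a0)
    p0=t['tcp_pos'] if p0 is None else p0
    print('d',(R.inv().apply(np.array(p)-p0)/.12).round(3),((R.inv()*pose(alpha)).as_rotvec()/(2*np.pi)).round(4),'F',np.round(t['force'],2),t['time_s'])
E
python3 - <<'E'
from h import *
t=telemetry.observe();print(t['tcp_pos'],t['orientation'])
delta([.418,.080,.129],20)
delta([.418,.080,.02],20,[.418,.080,.129],20)
print(pose(20).as_matrix().round(3))
E
```

```text
[0.45950822 0.0846704  0.24974424] [-3.14156673e+00 -1.57240432e-04 -3.05588156e+00]
d [ 0.348 -0.009  1.006] [ 0.     -0.0556  0.0001] F [-0.08  0.33  0.24] 4.75
d [ 0.311 -0.     0.854] [0. 0. 0.] F [-0.08  0.33  0.24] 4.75
[[-0.936 -0.085  0.341]
 [-0.08   0.996  0.029]
 [-0.342  0.    -0.94 ]]
```

Call:
arm_command:
  rows:
    - [0.06,0,0.16,0,-0.01,0,-0.5]
    - [0.12,0,0.33,0,-0.02,0,-0.5]
    - [0.18,0,0.5,0,-0.03,0,-0.5]
    - [0.24,0,0.66,0,-0.04,0,-0.5]
    - [0.3,-0.01,0.83,0,-0.05,0,-0.5]
    - [0.35,-0.01,1,0,-0.0556,0,-0.5]
    - [0.35,-0.01,1,0,-0.0556,0,-0.5]
    - [0.35,-0.01,1,0,-0.0556,0,-0.5]
    - [0.35,-0.01,1,0,-0.0556,0,-0.5]
    - [0.35,-0.01,1,0,-0.0556,0,-0.5]

```text
time_s: 5.75
tcp_pos: [0.4185, 0.0799, 0.131]
orientation: [3.142, 0.35, -3.056]
force: [0.5, -0.1, 0.1]
opening: 0.0697
gripper_force: 0.0
```

Call:
arm_command:
  rows:
    - [0.05,0,0.14,0,0,0,-0.5]
    - [0.1,0,0.28,0,0,0,-0.5]
    - [0.15,0,0.42,0,0,0,-0.5]
    - [0.2,0,0.57,0,0,0,-0.5]
    - [0.25,0,0.7,0,0,0,-0.5]
    - [0.31,0,0.85,0,0,0,-0.5]
    - [0.31,0,0.85,0,0,0,-0.5]
    - [0.31,0,0.85,0,0,0,-0.5]
    - [0.31,0,0.85,0,0,0,-0.5]
    - [0.31,0,0.85,0,0,0,-0.5]

```text
time_s: 6.75
tcp_pos: [0.4183, 0.0799, 0.0225]
orientation: [3.142, 0.351, -3.056]
force: [0.4, 0.3, 0.3]
opening: 0.0698
gripper_force: 0.0
```

Run:
```python
from h import *
t=telemetry.observe();p=t['tcp_pos'];print(p,t['orientation'],t['force'])
delta([p[0],p[1],.006],20)
delta([p[0]+.01,p[1]+.00085,p[2]],20)
im=read_camera('wrist');cv2.imwrite('pics/w2.png',im[:,:,::-1])
```

```text
[0.41833283 0.07993417 0.02247426] [ 3.14152316  0.35070765 -3.05561233] [0.36115591 0.26403743 0.2629652 ]
d [ 0.047 -0.     0.129] [0.0001 0.0003 0.0001] F [0.36 0.26 0.26] 6.75
d [-0.079 -0.     0.029] [0.0001 0.0003 0.0001] F [0.36 0.26 0.26] 6.75
```

View pics/w2.png

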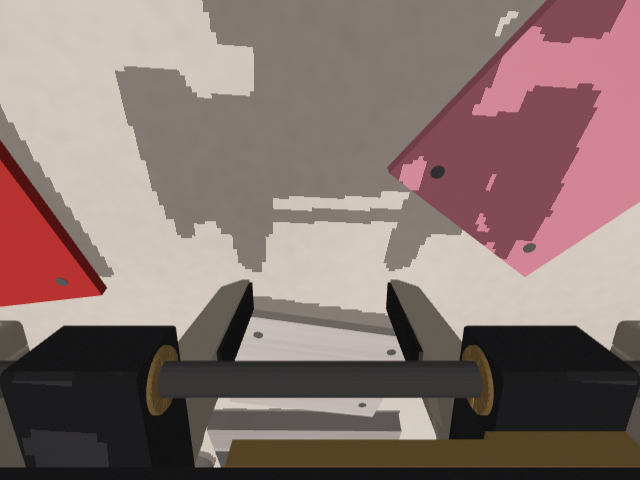

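The fingers are clear behind the plate (near edge at rows 317–335). I'll descend gently.

Call:
arm_command:
  rows:
    - [0.01,0,0.03,0,0,0,-0.5]
    - [0.02,0,0.06,0,0,0,-0.5]
    - [0.03,0,0.09,0,0,0,-0.5]
    - [0.045,0,0.12,0,0,0,-0.5]
    - [0.047,0,0.129,0,0,0,-0.5]
    - [0.05,0,0.138,0,0,0,-0.5]
    - [0.05,0,0.138,0,0,0,-0.5]
    - [0.05,0,0.138,0,0,0,-0.5]
    - [0.05,0,0.138,0,0,0,-0.5]
    - [0.05,0,0.138,0,0,0,-0.5]

```text
time_s: 7.8
tcp_pos: [0.4179, 0.0799, 0.0038]
orientation: [-3.142, 0.35, -3.056]
force: [1.1, -0.5, 0.2]
opening: 0.0693
gripper_force: 0.0
```

Call:
arm_command:
  rows:
    - [-0.03,0,0.011,0,0,0,-0.5]
    - [-0.06,0,0.022,0,0,0,-0.5]
    - [-0.09,0,0.033,0,0,0,-0.5]
    - [-0.12,0,0.044,0,0,0,-0.5]
    - [-0.15,0,0.055,0,0,0,-0.5]
    - [-0.18,0,0.066,0,0,0,-0.5]
    - [-0.21,0,0.077,0,0,0,-0.5]
    - [-0.24,0,0.088,0,0,0,-0.5]
    - [-0.27,0,0.099,0,0,0,-0.5]
    - [-0.3,0,0.11,0,0,0,-0.5]

```text
time_s: 8.8
tcp_pos: [0.4563, 0.0832, 0.0035]
orientation: [3.142, 0.349, -3.056]
force: [-2.0, -0.2, -0.1]
opening: 0.0699
gripper_force: 0.7
```

Call:
arm_command:
  rows:
    - [-0.008,0,0.003,0,0,0,-0.5]
    - [-0.016,0,0.006,0,0,0,-0.5]
    - [-0.024,0,0.009,0,0,0,-0.5]
    - [-0.032,0,0.012,0,0,0,-0.5]
    - [-0.04,0,0.015,0,0,0,-0.5]
    - [-0.048,0,0.018,0,0,0,-0.5]
    - [-0.056,0,0.021,0,0,0,-0.5]
    - [-0.064,0,0.023,0,0,0,-0.5]
    - [-0.064,0,0.023,0,0,0,-0.5]
    - [-0.064,0,0.023,0,0,0,-0.5]

```text
time_s: 9.8
tcp_pos: [0.4642, 0.0839, 0.0037]
orientation: [3.142, 0.35, -3.056]
force: [-0.6, -0.1, -0.9]
opening: 0.0697
gripper_force: 0.2
```

Call:
arm_command:
  rows:
    - [-0.006,0,0.002,0,0,0,-0.5]
    - [-0.012,0,0.004,0,0,0,-0.5]
    - [-0.018,0,0.006,0,0,0,-0.5]
    - [-0.024,0,0.009,0,0,0,-0.5]
    - [-0.03,0,0.011,0,0,0,-0.5]
    - [-0.036,0,0.013,0,0,0,-0.5]
    - [-0.04,0,0.015,0,0,0,-0.5]
    - [-0.04,0,0.015,0,0,0,-0.5]
    - [-0.04,0,0.015,0,0,0,-0.5]
    - [-0.04,0,0.015,0,0,0,-0.5]

```text
time_s: 10.8
tcp_pos: [0.4692, 0.0843, 0.0036]
orientation: [3.142, 0.349, -3.056]
force: [-0.5, -0.9, -0.4]
opening: 0.0694
gripper_force: 0.4
```

Run:
```python
from h import *
im=read_camera('wrist');cv2.imwrite('pics/w3.png',cv2.resize(im[250:450,180:460,::-1],(800,571)))
t=telemetry.observe();print(t['tcp_pos'],t['force'],t['moment'])
```

```text
[0.46924089 0.08427005 0.00360428] [-1.1622569  -0.25039918 -0.19790348] [-0.11158361  0.35018139 -0.07217306]
```

View pics/w3.png

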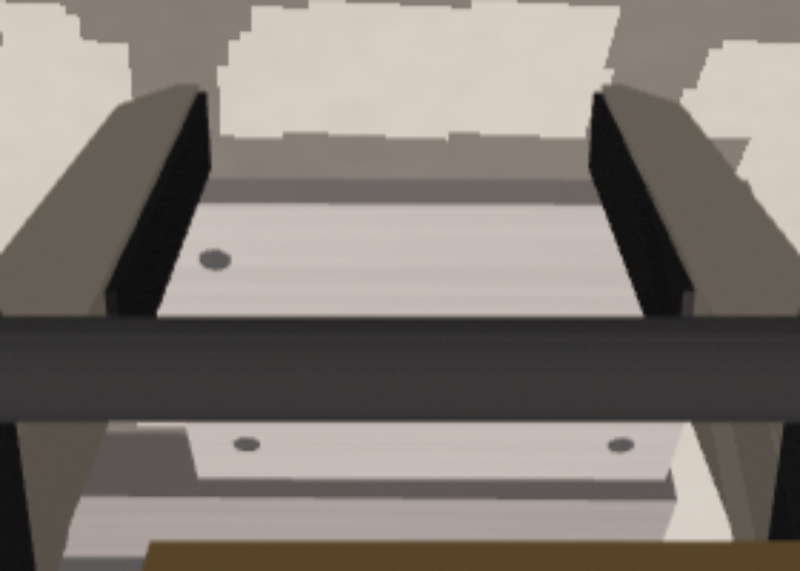

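Run:
```python
from h import *
s=280/800
f=lambda L:[(180+u*s,250+v*s) for u,v in L]
print('plate far corners',ray('wrist',f([(197,479),(668,477)]),.014).round(4).tolist())
print('near edge top',ray('wrist',f([(205,204),(600,204)]),.014).round(4).tolist())
print('bar',ray('wrist',f([(80,497),(676,498)]),.016).round(4).tolist())
print('holes',ray('wrist',f([(215,260),(247,444),(621,444)]),.014).round(4).tolist())
im=read_camera('top');cv2.imwrite('pics/t2.png',cv2.resize(im[170:310,230:390,::-1],(686,600),interpolation=cv2.INTER_CUBIC))
for n in['carrier','turning_stand']:
  for d in outline_of('top',n)[:3]: print(n,d['p'],d['location'],ray('top',d['location'][::-1],.015).round(4))
```

```text
plate far corners [[0.5832, 0.0453, 0.014], [0.5723, 0.1578, 0.014]]
near edge top [[0.4819, 0.0502, 0.014], [0.4757, 0.121, 0.014]]
bar [[0.5905, 0.0173, 0.016], [0.5782, 0.1608, 0.016]]
holes [[0.498, 0.0516, 0.014], [0.5657, 0.0573, 0.014], [0.5581, 0.1432, 0.014]]
carrier 0.98 [323.0, 261.8] [[0.3303 0.1987 0.015 ]]
carrier 0.78 [253.7, 299.1] [[0.5264 0.0897 0.015 ]]
carrier 0.57 [298.8, 365.8] [[ 0.3932 -0.099   0.015 ]]
turning_stand 0.57 [209.4, 297.9] [[0.6569 0.0913 0.015 ]]
turning_stand 0.4 [253.3, 297.6] [[0.5277 0.094  0.015 ]]
```

View pics/t2.png

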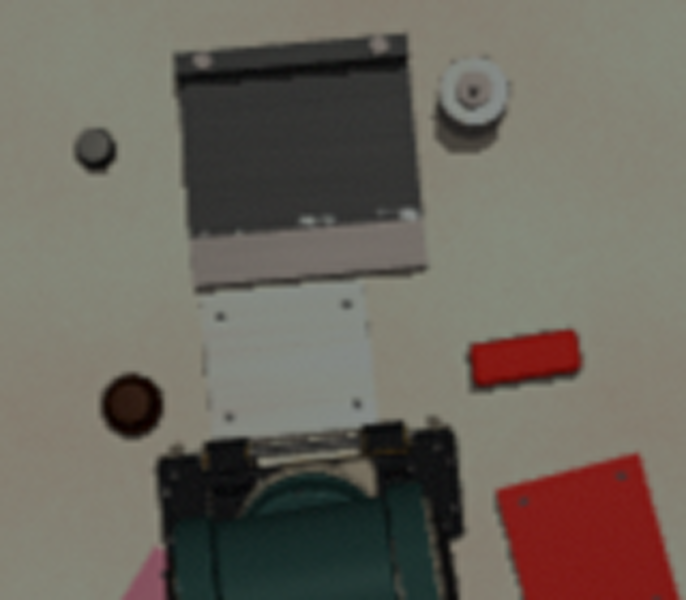

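The plate is now square in front of the bar, but about 19 mm towards +y of the stand's centreline and 8 mm off the tool's centre. I'll recentre the fingers on it.

Call:
arm_command:
  rows:
    - [0.03,0,-0.011,0,0,0,-0.4]
    - [0.03,0.03,-0.011,0,0,0,-0.4]
    - [0.03,0.067,-0.011,0,0,0,-0.4]
    - [0.03,0.067,-0.011,0,0,0,-0.4]
    - [0.02,0.067,-0.008,0,0,0,-0.4]
    - [0.01,0.067,-0.004,0,0,0,-0.4]
    - [0,0.067,0,0,0,0,-0.4]
    - [-0.008,0.067,0.003,0,0,0,-0.4]
    - [-0.016,0.067,0.006,0,0,0,-0.4]
    - [-0.016,0.067,0.006,0,0,0,-0.4]

```text
time_s: 12.0
tcp_pos: [0.4706, 0.0924, 0.0034]
orientation: [-3.142, 0.349, -3.056]
force: [-1.1, -0.3, 0.6]
opening: 0.0651
gripper_force: 0.5
```

Call:
arm_command:
  rows:
    - [-0.004,0,0.0015,0,0,0,-0.4]
    - [-0.008,0,0.003,0,0,0,-0.4]
    - [-0.012,0,0.0045,0,0,0,-0.4]
    - [-0.016,0,0.006,0,0,0,-0.4]
    - [-0.016,0,0.006,0,0,0,-0.4]
    - [-0.016,0,0.006,0,0,0,-0.4]
    - [-0.016,0,0.006,0,0,0,-0.4]
    - [-0.016,0,0.006,0,0,0,-0.4]
    - [-0.016,0,0.006,0,0,0,-0.4]
    - [-0.016,0,0.006,0,0,0,-0.4]

```text
time_s: 13.0
tcp_pos: [0.4726, 0.0927, 0.0036]
orientation: [-3.142, 0.349, -3.056]
force: [-1.4, -0.4, -0.7]
opening: 0.065
gripper_force: 0.5
```

Call:
arm_command:
  rows:
    - [-0.004,0,0.0015,0,0,0,-0.4]
    - [-0.008,0,0.003,0,0,0,-0.4]
    - [-0.012,0,0.0045,0,0,0,-0.4]
    - [-0.016,0,0.006,0,0,0,-0.4]
    - [-0.016,0,0.006,0,0,0,-0.4]
    - [-0.016,0,0.006,0,0,0,-0.4]
    - [-0.016,0,0.006,0,0,0,-0.4]
    - [-0.016,0,0.006,0,0,0,-0.4]
    - [-0.016,0,0.006,0,0,0,-0.4]
    - [-0.016,0,0.006,0,0,0,-0.4]

```text
time_s: 14.0
tcp_pos: [0.4744, 0.0928, 0.0033]
orientation: [3.142, 0.348, -3.056]
force: [-5.5, 0.0, 1.3]
opening: 0.065
gripper_force: 2.5
```

Call:
arm_command:
  rows:
    - [-0.004,0,0.0015,0,0,0,-0.4]
    - [-0.008,0,0.003,0,0,0,-0.4]
    - [-0.012,0,0.0045,0,0,0,-0.4]
    - [-0.012,0,0.0045,0,0,0,-0.4]
    - [-0.012,0,0.0045,0,0,0,-0.4]
    - [-0.012,0,0.0045,0,0,0,-0.4]
    - [-0.012,0,0.0045,0,0,0,-0.4]
    - [-0.012,0,0.0045,0,0,0,-0.4]
    - [-0.012,0,0.0045,0,0,0,-0.4]
    - [-0.012,0,0.0045,0,0,0,-0.4]

```text
time_s: 15.0
tcp_pos: [0.475, 0.0929, 0.0028]
orientation: [3.141, 0.346, -3.056]
force: [-18.3, 0.1, 9.0]
opening: 0.0651
gripper_force: 8.5
```

Call:
arm_command:
  rows:
    - [0.0033,0,-0.0056,0,0,0,-0.4]
    - [0.0004,0,-0.0134,0,0,0,-0.4]
    - [-0.0024,0,-0.0213,0,0,0,-0.4]
    - [-0.0053,0,-0.0291,0,0,0,-0.4]
    - [-0.0081,0,-0.0369,0,0,0,-0.4]
    - [-0.0118,0,-0.0445,0,0,0,-0.4]
    - [-0.0118,0,-0.0445,0,0,0,-0.4]
    - [-0.0118,0,-0.0445,0,0,0,-0.4]
    - [-0.0118,0,-0.0445,0,0,0,-0.4]
    - [-0.0118,0,-0.0445,0,0,0,-0.4]

```text
time_s: 16.0
tcp_pos: [0.4747, 0.093, 0.0081]
orientation: [3.141, 0.347, -3.056]
force: [-7.4, 2.8, -1.4]
opening: 0.0652
gripper_force: 3.8
```

Call:
arm_command:
  rows:
    - [-0.0032,0,-0.0077,0,0,0,-0.4]
    - [-0.0065,0,-0.0154,0,0,0,-0.4]
    - [-0.0097,0,-0.023,0,0,0,-0.4]
    - [-0.013,0,-0.0307,0,0,0,-0.4]
    - [-0.0162,0,-0.0384,0,0,0,-0.4]
    - [-0.0195,0,-0.0461,0,0,0,-0.4]
    - [-0.0227,0,-0.0538,0,0,0,-0.4]
    - [-0.026,0,-0.0615,0,0,0,-0.4]
    - [-0.0292,0,-0.0692,0,0,0,-0.4]
    - [-0.0325,0,-0.077,0,0,0,-0.4]

```text
time_s: 17.0
tcp_pos: [0.4753, 0.093, 0.0183]
orientation: [3.141, 0.347, -3.056]
force: [-8.2, 0.8, -0.5]
opening: 0.065
gripper_force: 3.6
```

Run:
```python
from h import *
im=read_camera('wrist')[250:450,180:460];sc=read_camera('scene')[190:330,240:436]
cv2.imwrite('pics/w4.png',np.hstack([cv2.resize(im,(400,286)),cv2.resize(sc,(400,286),interpolation=cv2.INTER_CUBIC)])[:,:,::-1])
t=telemetry.observe();print(t['tcp_pos'],t['force'],t['moment'])
```

```text
[0.47539515 0.09304153 0.01836756] [-7.96400995  2.33691385 -0.64052788] [0.24648028 1.57444894 0.01324416]
```

View pics/w4.png

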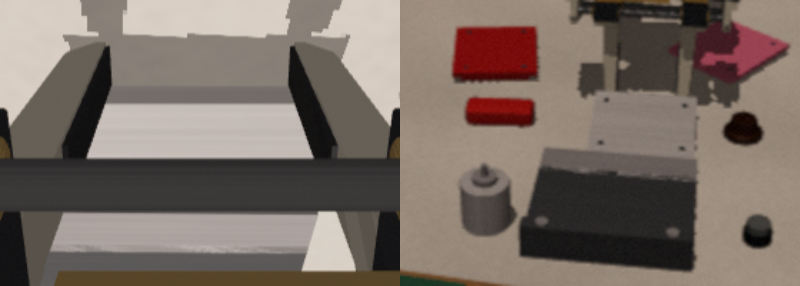

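Call:
arm_command:
  rows:
    - [-0.0073,0,-0.0151,0,0,0,-0.4]
    - [-0.0149,0,-0.03,0,0,0,-0.4]
    - [-0.023,0,-0.0448,0,0,0,-0.4]
    - [-0.031,0,-0.0596,0,0,0,-0.4]
    - [-0.0399,0,-0.0742,0,0,0,-0.4]
    - [-0.0487,0,-0.0887,0,0,0,-0.4]
    - [-0.0579,0,-0.1031,0,0,0,-0.4]
    - [-0.0679,0,-0.1172,0,0,0,-0.4]
    - [-0.0779,0,-0.1312,0,0,0,-0.4]
    - [-0.0883,0,-0.1452,0,0,0,-0.4]

```text
time_s: 18.1
tcp_pos: [0.4803, 0.0933, 0.0392]
orientation: [3.141, 0.35, -3.056]
force: [-0.7, 0.1, -0.7]
opening: 0.0651
gripper_force: 0.7
```

Call:
arm_command:
  rows:
    - [-0.0024,0,0.0009,0,0,0,-0.4]
    - [-0.0047,0,0.0017,0,0,0,-0.4]
    - [-0.007,0,0.0026,0,0,0,-0.4]
    - [-0.0094,0,0.0034,0,0,0,-0.4]
    - [-0.0118,0,0.0043,0,0,0,-0.4]
    - [-0.0118,0,0.0043,0,0,0,-0.4]
    - [-0.0118,0,0.0043,0,0,0,-0.4]
    - [-0.0118,0,0.0043,0,0,0,-0.4]
    - [-0.0118,0,0.0043,0,0,0,-0.4]
    - [-0.0118,0,0.0043,0,0,0,-0.4]

```text
time_s: 19.1
tcp_pos: [0.481, 0.0934, 0.0384]
orientation: [3.142, 0.347, -3.056]
force: [-10.8, -0.1, 3.6]
opening: 0.0656
gripper_force: 4.4
```

Run:
```python
from h import *
t=telemetry.observe();print(t['tcp_pos'],t['force'],t['moment'])
read_camera('scene')
for d in outline_of('scene','carrier')[:4]:
    r=d['region'];v,u=np.where(r);print(round(d['p'],2),d['location'],r.sum(),u.min(),u.max(),v.min(),v.max())
# predicted pixels: near edge top corners flat vs at tilt 21deg
print(proj('scene',[[.479,.0372,.014],[.479,.149,.014],[.485,.0372,.05],[.485,.149,.05],[.58,.157,.016],[.589,.045,.016]]).round(1).tolist())
```

```text
[0.480963   0.09339426 0.03843764] [-10.81341094  -0.13409026   3.56732635] [-0.01061808  1.72453178 -0.16736875]
0.94 [214.9, 401.3] 990 373 429 199 230
0.69 [249.3, 359.0] 1853 331 385 229 267
0.61 [218.4, 286.5] 1055 265 306 203 229
[[335.8, 237.0], [384.4, 242.4], [335.6, 224.8], [385.2, 230.1], [383.5, 267.4], [330.3, 263.5]]
```

```bash
cat >> h.py <<'E'
def offs(a,o=(-7.5,-3.)): # tool-frame offset (x,z) mm -> stand frame (X,Z)
    a=np.radians(a); ex=np.array([-np.cos(a),-np.sin(a)]);ez=np.array([np.sin(a),-np.cos(a)])
    return o[0]*ex+o[1]*ez
def corner(th):
    c,s=np.cos(np.radians(th)),np.sin(np.radians(th));return np.array([-100*c-6*s,100*s-6*c])
def path(ths,als,th0,a0,bias=None,g=-.4):
    T0=corner(th0)-offs(a0); a=np.radians(a0)
    ex=np.array([-np.cos(a),-np.sin(a)]);ez=np.array([np.sin(a),-np.cos(a)])
    rows=[]
    for i,(th,al) in enumerate(zip(ths,als)):
        d=corner(th)-offs(al)-T0
        if bias is not None: d=d+np.array(bias[i])
        rows.append([round(float(d@ex)/120,4),0,round(float(d@ez)/120,4),0,round(-(al-a0)/360,4),0,g])
    print(rows)
E
python3 - <<'E'
from h import *
path([22,23.5,25,26.5,28]+[28]*5,[23,26,29,32,35]+[35]*5,20.9,20,[(-.1,0),(-.2,.1),(-.3,.2),(-.3,.3),(-.3,.3)]+[(-.3,.3)]*5)
E
```

```text
[[-0.0105, 0, -0.0097, 0, -0.0083, 0, -0.4], [-0.0254, 0, -0.0245, 0, -0.0167, 0, -0.4], [-0.0409, 0, -0.039, 0, -0.025, 0, -0.4], [-0.0578, 0, -0.053, 0, -0.0333, 0, -0.4], [-0.075, 0, -0.0659, 0, -0.0417, 0, -0.4], [-0.075, 0, -0.0659, 0, -0.0417, 0, -0.4], [-0.075, 0, -0.0659, 0, -0.0417, 0, -0.4], [-0.075, 0, -0.0659, 0, -0.0417, 0, -0.4], [-0.075, 0, -0.0659, 0, -0.0417, 0, -0.4], [-0.075, 0, -0.0659, 0, -0.0417, 0, -0.4]]
```

Call:
arm_command:
  rows:
    - [-0.0105,0,-0.0097,0,-0.0083,0,-0.4]
    - [-0.0254,0,-0.0245,0,-0.0167,0,-0.4]
    - [-0.0409,0,-0.039,0,-0.025,0,-0.4]
    - [-0.0578,0,-0.053,0,-0.0333,0,-0.4]
    - [-0.075,0,-0.0659,0,-0.0417,0,-0.4]
    - [-0.075,0,-0.0659,0,-0.0417,0,-0.4]
    - [-0.075,0,-0.0659,0,-0.0417,0,-0.4]
    - [-0.075,0,-0.0659,0,-0.0417,0,-0.4]
    - [-0.075,0,-0.0659,0,-0.0417,0,-0.4]
    - [-0.075,0,-0.0659,0,-0.0417,0,-0.4]

```text
time_s: 20.2
tcp_pos: [0.4875, 0.0939, 0.0495]
orientation: [-3.142, 0.611, -3.056]
force: [-1.0, -0.8, -0.9]
opening: 0.0647
gripper_force: 0.7
```

Run:
```python
from h import *
path(np.linspace(29.5,40,8).tolist()+[40]*2,np.linspace(35.6,40,8).tolist()+[40]*2,28,35,[(0,.0)]*10)
```

```text
[[-0.0193, 0, -0.0102, 0, -0.0017, 0, -0.4], [-0.0388, 0, -0.0198, 0, -0.0034, 0, -0.4], [-0.0586, 0, -0.0289, 0, -0.0052, 0, -0.4], [-0.0787, 0, -0.0376, 0, -0.0069, 0, -0.4], [-0.099, 0, -0.0457, 0, -0.0087, 0, -0.4], [-0.1196, 0, -0.0533, 0, -0.0104, 0, -0.4], [-0.1403, 0, -0.0603, 0, -0.0121, 0, -0.4], [-0.1613, 0, -0.0668, 0, -0.0139, 0, -0.4], [-0.1613, 0, -0.0668, 0, -0.0139, 0, -0.4], [-0.1613, 0, -0.0668, 0, -0.0139, 0, -0.4]]
```

Call:
arm_command:
  rows:
    - [-0.0193,0,-0.0102,0,-0.0017,0,-0.4]
    - [-0.0388,0,-0.0198,0,-0.0034,0,-0.4]
    - [-0.0586,0,-0.0289,0,-0.0052,0,-0.4]
    - [-0.0787,0,-0.0376,0,-0.0069,0,-0.4]
    - [-0.099,0,-0.0457,0,-0.0087,0,-0.4]
    - [-0.1196,0,-0.0533,0,-0.0104,0,-0.4]
    - [-0.1403,0,-0.0603,0,-0.0121,0,-0.4]
    - [-0.1613,0,-0.0668,0,-0.0139,0,-0.4]
    - [-0.1613,0,-0.0668,0,-0.0139,0,-0.4]
    - [-0.1613,0,-0.0668,0,-0.0139,0,-0.4]

```text
time_s: 21.2
tcp_pos: [0.4986, 0.0949, 0.0672]
orientation: [3.142, 0.699, -3.056]
force: [0.1, -0.8, -0.4]
opening: 0.065
gripper_force: 0.0
```

Run:
```python
from h import *
t=telemetry.observe();print(t['tcp_pos'],t['force'],t['moment'])
read_camera('scene')
for d in outline_of('scene','carrier')[:4]:
    r=d['region'];v,u=np.where(r);print(round(d['p'],2),d['location'],r.sum(),u.min(),u.max(),v.min(),v.max())
piv=np.array([.580,.014]);c,s=np.cos(np.radians(40)),np.sin(np.radians(40))
print(proj('scene',[[.5822-.1*c,.0372,.014+.1*s],[.577-.1*c,.149,.014+.1*s]]).round(1).tolist())
path(np.linspace(42,60,9).tolist()+[60],np.linspace(39,30,9).tolist()+[30],40,40,[(0,.0)]*10)
```

```text
[0.49858166 0.09489476 0.06719029] [ 0.07922245 -0.77704725 -0.42218274] [-0.01952582  0.38115842 -0.0377293 ]
0.84 [218.8, 286.8] 1057 265 306 203 229
0.81 [214.7, 401.1] 954 372 428 199 230
0.59 [253.6, 357.8] 1283 332 383 239 267
[[334.2, 218.4], [385.4, 222.6]]
[[-0.028, 0, -0.0074, 0, 0.0028, 0, -0.4], [-0.0598, 0, -0.0145, 0, 0.0059, 0, -0.4], [-0.0918, 0, -0.0203, 0, 0.009, 0, -0.4], [-0.1241, 0, -0.0249, 0, 0.0122, 0, -0.4], [-0.1564, 0, -0.0282, 0, 0.0153, 0, -0.4], [-0.1888, 0, -0.0302, 0, 0.0184, 0, -0.4], [-0.2212, 0, -0.031, 0, 0.0215, 0, -0.4], [-0.2537, 0, -0.0304, 0, 0.0247, 0, -0.4], [-0.286, 0, -0.0286, 0, 0.0278, 0, -0.4], [-0.286, 0, -0.0286, 0, 0.0278, 0, -0.4]]
```

The plate slipped off the fingertip during the tilt change and lies flat again. I'll go back and retry, holding a constant tilt and a steady press, since the friction is high.

Run:
```python
from h import *
u=np.array([np.cos(.085),np.sin(.085)])
p0=telemetry.observe()['tcp_pos']
def at(p,dx): return [p[0]+dx*u[0],p[1]+dx*u[1]]
a=at(p0,-.048)
delta([*a,.06],20)
delta([*a,.0036],20,[*a,.06],20)
delta([*at(a,.018),.0036],20,[*a,.0036],20)
print(a)
```

```text
d [ 0.345  0.    -0.212] [0.0001 0.0556 0.0001] F [ 0.81 -0.72  0.69] 21.3
d [ 0.161 -0.     0.442] [0. 0. 0.] F [ 0.81 -0.72  0.69] 21.3
d [-0.141  0.     0.051] [0. 0. 0.] F [ 0.81 -0.72  0.69] 21.3
[np.float64(0.45074259829013846), np.float64(0.09081176315336505)]
```

Call:
arm_command:
  rows:
    - [0.08,0,-0.05,0,0.012,0,-0.4]
    - [0.16,0,-0.1,0,0.025,0,-0.4]
    - [0.25,0,-0.15,0,0.04,0,-0.4]
    - [0.345,0,-0.212,0,0.0556,0,-0.4]
    - [0.345,0,-0.212,0,0.0556,0,-0.4]
    - [0.345,0,-0.212,0,0.0556,0,-0.4]
    - [0.345,0,-0.212,0,0.0556,0,-0.4]
    - [0.345,0,-0.212,0,0.0556,0,-0.4]
    - [0.345,0,-0.212,0,0.0556,0,-0.4]
    - [0.345,0,-0.212,0,0.0556,0,-0.4]

```text
time_s: 22.3
tcp_pos: [0.4507, 0.0908, 0.06]
orientation: [3.142, 0.35, -3.056]
force: [0.4, 0.2, 0.2]
opening: 0.0648
gripper_force: 0.0
```

Run:
```python
from h import *
t=telemetry.observe();p=t['tcp_pos'];print(p,t['orientation'])
delta([p[0],p[1],.0036],20)
im=read_camera('wrist');cv2.imwrite('pics/w5.png',cv2.resize(im[250:450,180:460,::-1],(560,400)))
for d in outline_of('wrist','carrier')[:3]:
    c,_=cv2.findContours(d['region'].astype(np.uint8),0,2);c=max(c,key=cv2.contourArea);q=cv2.approxPolyDP(c,6,True)[:,0]
    print(d['p'],q.tolist(),ray('wrist',q,.014).round(3)[:,:2].tolist())
```

```text
[0.45068247 0.09077148 0.06002599] [ 3.14156683  0.34988438 -3.05559764]
d [ 0.161 -0.     0.442] [0.0001 0.0001 0.0001] F [0.38 0.19 0.18] 22.3
0.63 [[0, 33], [0, 222], [100, 207]] [[0.351, -0.057], [0.454, -0.103], [0.438, -0.04]]
0.58 [[366, 66], [500, 185], [639, 72], [639, 0], [416, 0]] [[0.35, 0.103], [0.403, 0.188], [0.341, 0.228], [0.315, 0.211], [0.323, 0.119]]
0.19 [[418, 410], [427, 433]] [[0.652, 0.206], [0.699, 0.228]]
```

View pics/w5.png

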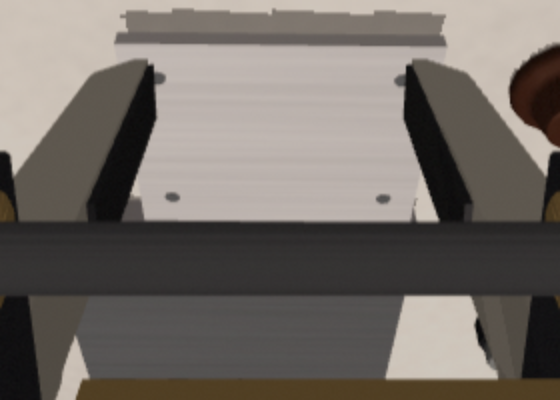

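Run:
```python
from h import *
f=lambda L:[(180+u/2,250+v/2) for u,v in L]
print(ray('wrist',f([(115,44),(445,45),(117,34),(445,35)]),.014).round(4).tolist(), ray('wrist',f([(160,78),(400,80),(172,197),(383,198)]),.014).round(4).tolist())
```

```text
[[0.4824, 0.0378, 0.014], [0.4731, 0.1485, 0.014], [0.4778, 0.0387, 0.014], [0.4687, 0.1475, 0.014]] [[0.4972, 0.0526, 0.014], [0.4908, 0.1366, 0.014], [0.5653, 0.0565, 0.014], [0.5584, 0.1425, 0.014]]
```

The plate lies flat and square, with its near edge at x≈0.478 and mid y≈0.093. The fingers are clear behind it, so I'll descend and press again.

Call:
arm_command:
  rows:
    - [0.03,0,0.08,0,0,0,-0.4]
    - [0.06,0,0.16,0,0,0,-0.4]
    - [0.09,0,0.24,0,0,0,-0.4]
    - [0.12,0,0.32,0,0,0,-0.4]
    - [0.15,0,0.41,0,0,0,-0.4]
    - [0.161,0,0.442,0,0,0,-0.4]
    - [0.12,0,0.457,0,0,0,-0.4]
    - [0.08,0,0.471,0,0,0,-0.4]
    - [0.04,0,0.486,0,0,0,-0.4]
    - [0.004,0,0.499,0,0,0,-0.4]

```text
time_s: 23.4
tcp_pos: [0.471, 0.0925, 0.0035]
orientation: [-3.142, 0.349, -3.056]
force: [-1.8, -0.9, 2.0]
opening: 0.0653
gripper_force: 1.0
```

Call:
arm_command:
  rows:
    - [-0.004,0,0.0015,0,0,0,-0.4]
    - [-0.008,0,0.003,0,0,0,-0.4]
    - [-0.012,0,0.0045,0,0,0,-0.4]
    - [-0.016,0,0.006,0,0,0,-0.4]
    - [-0.02,0,0.0073,0,0,0,-0.4]
    - [-0.02,0,0.0073,0,0,0,-0.4]
    - [-0.02,0,0.0073,0,0,0,-0.4]
    - [-0.02,0,0.0073,0,0,0,-0.4]
    - [-0.02,0,0.0073,0,0,0,-0.4]
    - [-0.02,0,0.0073,0,0,0,-0.4]

```text
time_s: 24.4
tcp_pos: [0.4732, 0.0927, 0.0036]
orientation: [3.142, 0.349, -3.056]
force: [-1.6, -0.4, -1.2]
opening: 0.0649
gripper_force: 0.7
```

Call:
arm_command:
  rows:
    - [-0.004,0,0.0015,0,0,0,-0.4]
    - [-0.008,0,0.003,0,0,0,-0.4]
    - [-0.012,0,0.0045,0,0,0,-0.4]
    - [-0.015,0,0.0055,0,0,0,-0.4]
    - [-0.016,0,0.0057,0,0,0,-0.4]
    - [-0.016,0,0.0057,0,0,0,-0.4]
    - [-0.016,0,0.0057,0,0,0,-0.4]
    - [-0.016,0,0.0057,0,0,0,-0.4]
    - [-0.016,0,0.0057,0,0,0,-0.4]
    - [-0.016,0,0.0057,0,0,0,-0.4]

```text
time_s: 25.4
tcp_pos: [0.4746, 0.0929, 0.0032]
orientation: [3.141, 0.347, -3.056]
force: [-11.0, -0.3, 4.0]
opening: 0.0648
gripper_force: 4.4
```

Call:
arm_command:
  rows:
    - [-0.0043,0,-0.0117,0,0,0,-0.4]
    - [-0.0086,0,-0.0235,0,0,0,-0.4]
    - [-0.0128,0,-0.0352,0,0,0,-0.4]
    - [-0.0175,0,-0.0468,0,0,0,-0.4]
    - [-0.0222,0,-0.0584,0,0,0,-0.4]
    - [-0.0268,0,-0.07,0,0,0,-0.4]
    - [-0.0315,0,-0.0816,0,0,0,-0.4]
    - [-0.0366,0,-0.0931,0,0,0,-0.4]
    - [-0.0416,0,-0.1046,0,0,0,-0.4]
    - [-0.0467,0,-0.116,0,0,0,-0.4]

```text
time_s: 26.4
tcp_pos: [0.4751, 0.093, 0.0181]
orientation: [3.141, 0.347, -3.056]
force: [-5.9, 2.5, -0.7]
opening: 0.0654
gripper_force: 3.3
```

Call:
arm_command:
  rows:
    - [-0.0048,0,-0.0089,0,0,0,-0.4]
    - [-0.0097,0,-0.0178,0,0,0,-0.4]
    - [-0.0146,0,-0.0266,0,0,0,-0.4]
    - [-0.0196,0,-0.0354,0,0,0,-0.4]
    - [-0.0249,0,-0.0442,0,0,0,-0.4]
    - [-0.0302,0,-0.0529,0,0,0,-0.4]
    - [-0.0356,0,-0.0615,0,0,0,-0.4]
    - [-0.0412,0,-0.0701,0,0,0,-0.4]
    - [-0.0468,0,-0.0787,0,0,0,-0.4]
    - [-0.0527,0,-0.0872,0,0,0,-0.4]

```text
time_s: 27.4
tcp_pos: [0.4772, 0.0933, 0.03]
orientation: [3.141, 0.347, -3.056]
force: [-9.9, 2.3, 0.5]
opening: 0.0647
gripper_force: 4.5
```

Call:
arm_command:
  rows:
    - [-0.0048,0,-0.0071,0,0,0,-0.4]
    - [-0.0097,0,-0.0142,0,0,0,-0.4]
    - [-0.0147,0,-0.0213,0,0,0,-0.4]
    - [-0.0197,0,-0.0283,0,0,0,-0.4]
    - [-0.0248,0,-0.0353,0,0,0,-0.4]
    - [-0.03,0,-0.0423,0,0,0,-0.4]
    - [-0.0354,0,-0.0492,0,0,0,-0.4]
    - [-0.0408,0,-0.0561,0,0,0,-0.4]
    - [-0.0463,0,-0.0629,0,0,0,-0.4]
    - [-0.0519,0,-0.0698,0,0,0,-0.4]

```text
time_s: 28.4
tcp_pos: [0.4802, 0.0935, 0.04]
orientation: [3.141, 0.347, -3.056]
force: [-11.1, 2.8, 3.0]
opening: 0.065
gripper_force: 4.8
```

```bash
cat >> h.py <<'E'
def rows(th0,th1,ex,ez,n=10,a0=20,a1=None,g=-.4):
    a1=a0 if a1 is None else a1
    path(np.linspace(th0,th1,n+1)[1:].tolist(),np.linspace(a0,a1,n+1)[1:].tolist(),th0,a0,[(ex*i/n,ez*i/n) for i in range(1,n+1)],g)
E
python3 - <<'E'
from h import *
rows(21.5,29,.2,0)
rows(29,37,.2,0)
E
```

```text
[[-0.007, 0, -0.0085, 0, -0.0, 0, -0.4], [-0.014, 0, -0.0169, 0, -0.0, 0, -0.4], [-0.0212, 0, -0.0252, 0, -0.0, 0, -0.4], [-0.0285, 0, -0.0335, 0, -0.0, 0, -0.4], [-0.0359, 0, -0.0416, 0, -0.0, 0, -0.4], [-0.0434, 0, -0.0496, 0, -0.0, 0, -0.4], [-0.051, 0, -0.0576, 0, -0.0, 0, -0.4], [-0.0587, 0, -0.0654, 0, -0.0, 0, -0.4], [-0.0665, 0, -0.0732, 0, -0.0, 0, -0.4], [-0.0744, 0, -0.0808, 0, -0.0, 0, -0.4]]
[[-0.0085, 0, -0.008, 0, -0.0, 0, -0.4], [-0.0172, 0, -0.016, 0, -0.0, 0, -0.4], [-0.0259, 0, -0.0238, 0, -0.0, 0, -0.4], [-0.0348, 0, -0.0315, 0, -0.0, 0, -0.4], [-0.0438, 0, -0.039, 0, -0.0, 0, -0.4], [-0.0529, 0, -0.0465, 0, -0.0, 0, -0.4], [-0.0621, 0, -0.0538, 0, -0.0, 0, -0.4], [-0.0713, 0, -0.061, 0, -0.0, 0, -0.4], [-0.0807, 0, -0.068, 0, -0.0, 0, -0.4], [-0.0902, 0, -0.075, 0, -0.0, 0, -0.4]]
```

Call:
arm_command:
  rows:
    - [-0.007,0,-0.0085,0,0,0,-0.4]
    - [-0.014,0,-0.0169,0,0,0,-0.4]
    - [-0.0212,0,-0.0252,0,0,0,-0.4]
    - [-0.0285,0,-0.0335,0,0,0,-0.4]
    - [-0.0359,0,-0.0416,0,0,0,-0.4]
    - [-0.0434,0,-0.0496,0,0,0,-0.4]
    - [-0.051,0,-0.0576,0,0,0,-0.4]
    - [-0.0587,0,-0.0654,0,0,0,-0.4]
    - [-0.0665,0,-0.0732,0,0,0,-0.4]
    - [-0.0744,0,-0.0808,0,0,0,-0.4]

```text
time_s: 29.4
tcp_pos: [0.4864, 0.0938, 0.0531]
orientation: [-3.142, 0.35, -3.056]
force: [-0.7, 0.3, -0.4]
opening: 0.0652
gripper_force: 0.0
```

Run:
```python
from h import *
t=telemetry.observe();print(t['tcp_pos'],t['force'],t['moment'])
im=read_camera('scene')
for d in outline_of('scene','carrier')[:4]:
    r=d['region'];v,u=np.where(r);print(round(d['p'],2),d['location'],r.sum(),u.min(),u.max(),v.min(),v.max())
w=read_camera('wrist')
cv2.imwrite('pics/w6.png',np.hstack([cv2.resize(w[230:450,180:460],(400,314)),cv2.resize(im[180:290,300:440],(400,314),interpolation=cv2.INTER_CUBIC)])[:,:,::-1])
```

```text
[0.48641941 0.09382076 0.05311737] [-0.65277428  0.28589541 -0.42804022] [0.06592577 0.11902763 0.02008842]
0.84 [212.8, 400.5] 898 372 427 199 229
0.84 [217.5, 286.3] 1091 265 306 203 230
0.61 [255.8, 359.6] 1288 332 383 239 267
```

Call:
arm_command:
  rows:
    - [0.13,0,-0.05,0,0,0,-0.4]
    - [0.266,0,-0.097,0,0,0,-0.4]
    - [0.31,0,0.03,0,0,0,-0.4]
    - [0.35,0,0.15,0,0,0,-0.4]
    - [0.39,0,0.25,0,0,0,-0.4]
    - [0.407,0,0.291,0,0,0,-0.4]
    - [0.36,0,0.308,0,0,0,-0.4]
    - [0.31,0,0.326,0,0,0,-0.4]
    - [0.27,0,0.341,0,0,0,-0.4]
    - [0.2465,0,0.3494,0,0,0,-0.4]

```text
time_s: 30.55
tcp_pos: [0.4731, 0.0927, 0.0032]
orientation: [-3.142, 0.349, -3.056]
force: [-2.4, -0.2, 1.4]
opening: 0.065
gripper_force: 1.3
```

Call:
arm_command:
  rows:
    - [-0.004,0,0.001,0,0,0,-0.4]
    - [-0.008,0,0.002,0,0,0,-0.4]
    - [-0.012,0,0.003,0,0,0,-0.4]
    - [-0.0155,0,0.0038,0,0,0,-0.4]
    - [-0.0155,0,0.0038,0,0,0,-0.4]
    - [-0.0155,0,0.0038,0,0,0,-0.4]
    - [-0.0189,0,-0.0056,0,0,0,-0.4]
    - [-0.0223,0,-0.015,0,0,0,-0.4]
    - [-0.0258,0,-0.0244,0,0,0,-0.4]
    - [-0.0292,0,-0.0338,0,0,0,-0.4]

```text
time_s: 31.55
tcp_pos: [0.4744, 0.0929, 0.0082]
orientation: [3.141, 0.349, -3.056]
force: [-5.3, 1.3, -0.9]
opening: 0.0648
gripper_force: 2.6
```

Call:
arm_command:
  rows:
    - [-0.0041,0,-0.0101,0,0,0,-0.4]
    - [-0.0083,0,-0.0201,0,0,0,-0.4]
    - [-0.0126,0,-0.03,0,0,0,-0.4]
    - [-0.017,0,-0.0399,0,0,0,-0.4]
    - [-0.0217,0,-0.0498,0,0,0,-0.4]
    - [-0.0264,0,-0.0596,0,0,0,-0.4]
    - [-0.0313,0,-0.0693,0,0,0,-0.4]
    - [-0.0362,0,-0.079,0,0,0,-0.4]
    - [-0.0414,0,-0.0887,0,0,0,-0.4]
    - [-0.0467,0,-0.0983,0,0,0,-0.4]

```text
time_s: 32.55
tcp_pos: [0.4755, 0.093, 0.0211]
orientation: [3.141, 0.348, -3.056]
force: [-7.8, 1.6, -0.7]
opening: 0.0651
gripper_force: 3.5
```

Run:
```python
from h import *
t=telemetry.observe();print(t['tcp_pos'],t['force'])
rows(10.4,16,.1,0)
rows(10.4,17,.2,0,10,20,34)
```

```text
[0.47548881 0.09300011 0.02112501] [-7.75019385  1.62304217 -0.67945788]
[[-0.0038, 0, -0.0072, 0, -0.0, 0, -0.4], [-0.0077, 0, -0.0144, 0, -0.0, 0, -0.4], [-0.0117, 0, -0.0216, 0, -0.0, 0, -0.4], [-0.0157, 0, -0.0287, 0, -0.0, 0, -0.4], [-0.0198, 0, -0.0358, 0, -0.0, 0, -0.4], [-0.0239, 0, -0.0428, 0, -0.0, 0, -0.4], [-0.0282, 0, -0.0498, 0, -0.0, 0, -0.4], [-0.0325, 0, -0.0567, 0, -0.0, 0, -0.4], [-0.0368, 0, -0.0636, 0, -0.0, 0, -0.4], [-0.0413, 0, -0.0705, 0, -0.0, 0, -0.4]]
[[-0.0052, 0, -0.007, 0, -0.0039, 0, -0.4], [-0.0105, 0, -0.0139, 0, -0.0078, 0, -0.4], [-0.016, 0, -0.0208, 0, -0.0117, 0, -0.4], [-0.0216, 0, -0.0277, 0, -0.0156, 0, -0.4], [-0.0273, 0, -0.0345, 0, -0.0194, 0, -0.4], [-0.0332, 0, -0.0413, 0, -0.0233, 0, -0.4], [-0.0392, 0, -0.048, 0, -0.0272, 0, -0.4], [-0.0453, 0, -0.0547, 0, -0.0311, 0, -0.4], [-0.0515, 0, -0.0614, 0, -0.035, 0, -0.4], [-0.0579, 0, -0.0681, 0, -0.0389, 0, -0.4]]
```

Call:
arm_command:
  rows:
    - [-0.0052,0,-0.007,0,-0.0039,0,-0.4]
    - [-0.0105,0,-0.0139,0,-0.0078,0,-0.4]
    - [-0.016,0,-0.0208,0,-0.0117,0,-0.4]
    - [-0.0216,0,-0.0277,0,-0.0156,0,-0.4]
    - [-0.0273,0,-0.0345,0,-0.0194,0,-0.4]
    - [-0.0332,0,-0.0413,0,-0.0233,0,-0.4]
    - [-0.0392,0,-0.048,0,-0.0272,0,-0.4]
    - [-0.0453,0,-0.0547,0,-0.0311,0,-0.4]
    - [-0.0515,0,-0.0614,0,-0.035,0,-0.4]
    - [-0.0579,0,-0.0681,0,-0.0389,0,-0.4]

```text
time_s: 33.55
tcp_pos: [0.4798, 0.0933, 0.0316]
orientation: [3.142, 0.596, -3.056]
force: [-0.4, 0.3, -1.0]
opening: 0.0652
gripper_force: 0.7
```

Run:
```python
from h import *
t=telemetry.observe();print(t['tcp_pos'],t['force'])
read_camera('scene')
for d in outline_of('scene','carrier')[:4]:
    r=d['region'];v,u=np.where(r);print(round(d['p'],2),np.round(d['location']),r.sum(),u.min(),u.max(),v.min(),v.max())
rows(17,20,4,0,10,34,38)
```

```text
[0.47976072 0.09327953 0.03162636] [-0.37003179  0.32372808 -0.95825974]
0.95 [216. 402.] 917 372 429 201 230
0.94 [250. 357.] 1786 330 384 230 267
0.65 [218. 287.] 1072 265 306 203 229
0.56 [295. 344.] 4607 298 385 262 322
[[-0.0062, 0, -0.0006, 0, -0.0011, 0, -0.4], [-0.0124, 0, -0.0013, 0, -0.0022, 0, -0.4], [-0.0186, 0, -0.0019, 0, -0.0033, 0, -0.4], [-0.0248, 0, -0.0025, 0, -0.0044, 0, -0.4], [-0.031, 0, -0.003, 0, -0.0056, 0, -0.4], [-0.0373, 0, -0.0036, 0, -0.0067, 0, -0.4], [-0.0436, 0, -0.0042, 0, -0.0078, 0, -0.4], [-0.0499, 0, -0.0047, 0, -0.0089, 0, -0.4], [-0.0562, 0, -0.0052, 0, -0.01, 0, -0.4], [-0.0625, 0, -0.0057, 0, -0.0111, 0, -0.4]]
```

The plate is held on the wedge of the tilted fingertips. Next I push the fingers further under the rim.

Call:
arm_command:
  rows:
    - [-0.0062,0,-0.0006,0,-0.0011,0,-0.4]
    - [-0.0124,0,-0.0013,0,-0.0022,0,-0.4]
    - [-0.0186,0,-0.0019,0,-0.0033,0,-0.4]
    - [-0.0248,0,-0.0025,0,-0.0044,0,-0.4]
    - [-0.031,0,-0.003,0,-0.0056,0,-0.4]
    - [-0.0373,0,-0.0036,0,-0.0067,0,-0.4]
    - [-0.0436,0,-0.0042,0,-0.0078,0,-0.4]
    - [-0.0499,0,-0.0047,0,-0.0089,0,-0.4]
    - [-0.0562,0,-0.0052,0,-0.01,0,-0.4]
    - [-0.0625,0,-0.0057,0,-0.0111,0,-0.4]

```text
time_s: 34.65
tcp_pos: [0.4855, 0.0937, 0.0362]
orientation: [-3.142, 0.664, -3.056]
force: [-2.9, 0.8, -0.2]
opening: 0.0651
gripper_force: 1.5
```

Run:
```python
from h import *
t=telemetry.observe();print(t['tcp_pos'],t['force'],t['gripper_force'])
read_camera('scene')
for d in outline_of('scene','carrier')[:4]:
    r=d['region'];v,u=np.where(r);print(round(d['p'],2),np.round(d['location']),r.sum(),u.min(),u.max(),v.min(),v.max())
```

```text
[0.48548049 0.09373917 0.03615444] [-2.88560013  0.78462002 -0.20131196] 1.4705340249929577
0.89 [214. 402.] 954 372 429 200 230
0.8 [219. 286.] 1068 265 306 203 229
0.27 [240. 515.] 2889 477 557 219 263
```

```bash
cat >> h.py <<'E'
from scipy.optimize import fsolve
_s=lambda p:(p[0]*np.cos(.085)+p[1]*np.sin(.085))*1000
PIV=np.array([_s([.4744,.0928])+offs(20,(-7.5,-2.5))[0]+100,14.])
def solve(p,al):
    T=np.array([_s(p),p[2]*1000])
    th,o=fsolve(lambda q:PIV+corner(q[0])-T-offs(al,(-7.5,q[1])),[25,-8]);print('theta,contact',th.round(1),o.round(1));return th,o
def rows2(p,al0,th1,al1,o1=None,ex=0,ez=0,n=10,g=-.4):
    th0,o0=solve(p,al0);o1=o0 if o1 is None else o1
    a=np.radians(al0);X=np.array([-np.cos(a),-np.sin(a)]);Z=np.array([np.sin(a),-np.cos(a)]);T0=corner(th0)-offs(al0,(-7.5,o0));R=[]
    for f in np.linspace(0,1,n+1)[1:]:
        d=corner(th0+f*(th1-th0))-offs(al0+f*(al1-al0),(-7.5,o0+f*(o1-o0)))-T0+f*np.array([ex,ez])
        R.append([round(float(d@X)/120,4),0,round(float(d@Z)/120,4),0,round(-f*(al1-al0)/360,4),0,g])
    print(R)
E
python3 - <<'E'
from h import *
p=telemetry.observe()['tcp_pos']
solve([.4755,.093,.0211],20);solve([.4798,.0933,.0316],34)
rows2(p,38,38,36,ex=.5)
E
```

```text
theta,contact 11.0 -3.7
theta,contact 18.1 -4.2
theta,contact 22.9 -8.5
[[-0.0188, 0, -0.0115, 0, np.float64(0.0006), 0, -0.4], [-0.0378, 0, -0.0225, 0, np.float64(0.0011), 0, -0.4], [-0.0571, 0, -0.0331, 0, np.float64(0.0017), 0, -0.4], [-0.0767, 0, -0.0431, 0, np.float64(0.0022), 0, -0.4], [-0.0966, 0, -0.0526, 0, np.float64(0.0028), 0, -0.4], [-0.1167, 0, -0.0615, 0, np.float64(0.0033), 0, -0.4], [-0.137, 0, -0.07, 0, np.float64(0.0039), 0, -0.4], [-0.1576, 0, -0.0779, 0, np.float64(0.0044), 0, -0.4], [-0.1784, 0, -0.0852, 0, np.float64(0.005), 0, -0.4], [-0.1993, 0, -0.0921, 0, np.float64(0.0056), 0, -0.4]]
```

Consistent geometry (θ≈23°, contact 8.5 mm up the finger). Continue along the arc.

Call:
arm_command:
  rows:
    - [-0.0188,0,-0.0115,0,0.0006,0,-0.4]
    - [-0.0378,0,-0.0225,0,0.0011,0,-0.4]
    - [-0.0571,0,-0.0331,0,0.0017,0,-0.4]
    - [-0.0767,0,-0.0431,0,0.0022,0,-0.4]
    - [-0.0966,0,-0.0526,0,0.0028,0,-0.4]
    - [-0.1167,0,-0.0615,0,0.0033,0,-0.4]
    - [-0.137,0,-0.07,0,0.0039,0,-0.4]
    - [-0.1576,0,-0.0779,0,0.0044,0,-0.4]
    - [-0.1784,0,-0.0852,0,0.005,0,-0.4]
    - [-0.1993,0,-0.0921,0,0.0056,0,-0.4]

```text
time_s: 35.75
tcp_pos: [0.4975, 0.0948, 0.0597]
orientation: [-3.142, 0.628, -3.056]
force: [-1.0, 0.6, -2.0]
opening: 0.0651
gripper_force: 0.5
```

Run:
```python
from h import *
t=telemetry.observe();p=t['tcp_pos'];print(p,t['force'],t['gripper_force'])
read_camera('scene')
for d in outline_of('scene','carrier')[:4]:
    r=d['region'];v,u=np.where(r);print(round(d['p'],2),np.round(d['location']),r.sum(),u.min(),u.max(),v.min(),v.max())
rows2(p,36,55,24,ex=1)
```

```text
[0.49748512 0.09478483 0.0596897 ] [-0.99768871  0.57911864 -1.98232632] 0.48719214100856334
0.92 [215. 286.] 1080 265 306 203 229
0.67 [211. 401.] 943 372 429 199 229
0.61 [247. 359.] 2058 331 385 224 267
theta,contact 38.3 -8.9
[[-0.0222, 0, -0.0085, 0, np.float64(0.0033), 0, -0.4], [-0.0447, 0, -0.0163, 0, np.float64(0.0067), 0, -0.4], [-0.0674, 0, -0.0234, 0, np.float64(0.01), 0, -0.4], [-0.0902, 0, -0.03, 0, np.float64(0.0133), 0, -0.4], [-0.1133, 0, -0.0358, 0, np.float64(0.0167), 0, -0.4], [-0.1365, 0, -0.041, 0, np.float64(0.02), 0, -0.4], [-0.1599, 0, -0.0455, 0, np.float64(0.0233), 0, -0.4], [-0.1834, 0, -0.0494, 0, np.float64(0.0267), 0, -0.4], [-0.207, 0, -0.0525, 0, np.float64(0.03), 0, -0.4], [-0.2307, 0, -0.055, 0, np.float64(0.0333), 0, -0.4]]
```

Holding at ~38°. Continuing.

Call:
arm_command:
  rows:
    - [-0.0222,0,-0.0085,0,0.0033,0,-0.4]
    - [-0.0447,0,-0.0163,0,0.0067,0,-0.4]
    - [-0.0674,0,-0.0234,0,0.01,0,-0.4]
    - [-0.0902,0,-0.03,0,0.0133,0,-0.4]
    - [-0.1133,0,-0.0358,0,0.0167,0,-0.4]
    - [-0.1365,0,-0.041,0,0.02,0,-0.4]
    - [-0.1599,0,-0.0455,0,0.0233,0,-0.4]
    - [-0.1834,0,-0.0494,0,0.0267,0,-0.4]
    - [-0.207,0,-0.0525,0,0.03,0,-0.4]
    - [-0.2307,0,-0.055,0,0.0333,0,-0.4]

```text
time_s: 36.85
tcp_pos: [0.516, 0.0964, 0.0813]
orientation: [-3.142, 0.417, -3.056]
force: [-1.0, -0.7, 0.2]
opening: 0.0652
gripper_force: 0.3
```

Run:
```python
from h import *
t=telemetry.observe();p=t['tcp_pos'];print(p,t['force'],t['gripper_force'])
read_camera('scene')
for d in outline_of('scene','carrier')[:4]:
    r=d['region'];v,u=np.where(r);print(round(d['p'],2),np.round(d['location']),r.sum(),u.min(),u.max(),v.min(),v.max())
rows2(p,24,72,8,ex=1.5)
```

```text
[0.51602132 0.09639738 0.0813024 ] [-0.99308875 -0.74495083  0.15010008] 0.29482520005331025
0.87 [245. 357.] 2262 330 385 222 268
0.86 [218. 287.] 1044 266 306 203 229
0.73 [215. 401.] 905 383 428 200 229
theta,contact 55.6 -9.6
[[-0.0222, 0, -0.0067, 0, np.float64(0.0044), 0, -0.4], [-0.0447, 0, -0.0127, 0, np.float64(0.0089), 0, -0.4], [-0.0673, 0, -0.0181, 0, np.float64(0.0133), 0, -0.4], [-0.09, 0, -0.023, 0, np.float64(0.0178), 0, -0.4], [-0.1129, 0, -0.0271, 0, np.float64(0.0222), 0, -0.4], [-0.136, 0, -0.0307, 0, np.float64(0.0267), 0, -0.4], [-0.1591, 0, -0.0337, 0, np.float64(0.0311), 0, -0.4], [-0.1823, 0, -0.036, 0, np.float64(0.0356), 0, -0.4], [-0.2056, 0, -0.0376, 0, np.float64(0.04), 0, -0.4], [-0.229, 0, -0.0387, 0, np.float64(0.0444), 0, -0.4]]
```

Call:
arm_command:
  rows:
    - [-0.0222,0,-0.0067,0,0.0044,0,-0.4]
    - [-0.0447,0,-0.0127,0,0.0089,0,-0.4]
    - [-0.0673,0,-0.0181,0,0.0133,0,-0.4]
    - [-0.09,0,-0.023,0,0.0178,0,-0.4]
    - [-0.1129,0,-0.0271,0,0.0222,0,-0.4]
    - [-0.136,0,-0.0307,0,0.0267,0,-0.4]
    - [-0.1591,0,-0.0337,0,0.0311,0,-0.4]
    - [-0.1823,0,-0.036,0,0.0356,0,-0.4]
    - [-0.2056,0,-0.0376,0,0.04,0,-0.4]
    - [-0.229,0,-0.0387,0,0.0444,0,-0.4]

```text
time_s: 37.95
tcp_pos: [0.5392, 0.0984, 0.0967]
orientation: [-3.142, 0.138, -3.056]
force: [0.2, 0.2, 0.3]
opening: 0.0648
gripper_force: 0.0
```

Run:
```python
from h import *
t=telemetry.observe();p=t['tcp_pos'];print(p,t['force'],t['gripper_force'])
read_camera('scene')
for d in outline_of('scene','carrier')[:4]:
    r=d['region'];v,u=np.where(r);print(round(d['p'],2),np.round(d['location']),r.sum(),u.min(),u.max(),v.min(),v.max())
rows2(p,8,90,0,ex=2)
```

```text
[0.53918295 0.09839006 0.09667171] [0.18795785 0.2023811  0.27341763] 0.0
0.92 [254. 358.] 1395 331 384 238 267
0.81 [216. 400.] 986 371 429 199 230
0.72 [219. 287.] 1088 265 306 202 229
theta,contact 72.9 -10.2
[[-0.0249, 0, -0.0057, 0, np.float64(0.0022), 0, -0.4], [-0.0499, 0, -0.0107, 0, np.float64(0.0044), 0, -0.4], [-0.0751, 0, -0.015, 0, np.float64(0.0067), 0, -0.4], [-0.1004, 0, -0.0185, 0, np.float64(0.0089), 0, -0.4], [-0.1257, 0, -0.0213, 0, np.float64(0.0111), 0, -0.4], [-0.1512, 0, -0.0234, 0, np.float64(0.0133), 0, -0.4], [-0.1767, 0, -0.0248, 0, np.float64(0.0156), 0, -0.4], [-0.2021, 0, -0.0254, 0, np.float64(0.0178), 0, -0.4], [-0.2276, 0, -0.0253, 0, np.float64(0.02), 0, -0.4], [-0.2531, 0, -0.0245, 0, np.float64(0.0222), 0, -0.4]]
```

The plate settled down the step face and dropped again: the pivot slid down, so my arc ran too high. I'll retry, following the lower settled-pivot arc after the wedge phase.

```bash
cat >> h.py <<'E'
U=np.array([np.cos(.085),np.sin(.085)])
def way(wps,p0,al0,g=-.4): # wps: (s mm, z mm, alpha); lateral held
    a=np.radians(al0);X=np.array([-np.cos(a),-np.sin(a)]);Z=np.array([np.sin(a),-np.cos(a)])
    T0=np.array([_s(p0),p0[2]*1000]);R=[]
    for s,z,al in wps:
        d=np.array([s,z])-T0;R.append([round(float(d@X)/120,4),0,round(float(d@Z)/120,4),0,round(float(al0-al)/360,4),0,g])
    print(R)
def corner2(th):
    c,s=np.cos(np.radians(th)),np.sin(np.radians(th));return np.array([PIV[0],max(14*c-10*s,6*c)])+corner(th)
E
python3 - <<'E'
from h import *
p=telemetry.observe()['tcp_pos'];S=_s([.4744,.0928]);print(S,_s(p))
way([(S-30,90,14),(S-24,60,20),(S-24,40,20),(S-24,20,20),(S-24,6,20),(S-24,3.6,20),(S-18,3.6,20),(S-12,3.6,20),(S-6,3.6,20),(S-1.5,3.6,20)],p,8)
E
```

```text
Traceback (most recent call last):
NameError: name '_s' is not defined
```

```bash
sed -i 's/_s(/ss(/g; s/^_s=/ss=/' h.py
python3 - <<'E'
from h import *
p=telemetry.observe()['tcp_pos'];S=ss([.4744,.0928]);print(S,ss(p))
way([(S+20,97,14),(S-24,90,20),(S-24,50,20),(S-24,20,20),(S-24,6,20),(S-24,3.6,20),(S-18,3.6,20),(S-12,3.6,20),(S-6,3.6,20),(S-1.5,3.6,20)],p,8)
E
```

```text
480.56576654795083 546.0175504615357
[[0.3747, 0, -0.0554, 0, -0.0167, 0, -0.4], [0.7459, 0, -0.0487, 0, -0.0333, 0, -0.4], [0.7923, 0, 0.2814, 0, -0.0333, 0, -0.4], [0.8271, 0, 0.529, 0, -0.0333, 0, -0.4], [0.8433, 0, 0.6445, 0, -0.0333, 0, -0.4], [0.8461, 0, 0.6643, 0, -0.0333, 0, -0.4], [0.7966, 0, 0.6713, 0, -0.0333, 0, -0.4], [0.7471, 0, 0.6782, 0, -0.0333, 0, -0.4], [0.6976, 0, 0.6852, 0, -0.0333, 0, -0.4], [0.6604, 0, 0.6904, 0, -0.0333, 0, -0.4]]
```

Call:
arm_command:
  rows:
    - [0.3747,0,-0.0554,0,-0.0167,0,-0.4]
    - [0.7459,0,-0.0487,0,-0.0333,0,-0.4]
    - [0.7923,0,0.2814,0,-0.0333,0,-0.4]
    - [0.8271,0,0.529,0,-0.0333,0,-0.4]
    - [0.8433,0,0.6445,0,-0.0333,0,-0.4]
    - [0.8461,0,0.6643,0,-0.0333,0,-0.4]
    - [0.7966,0,0.6713,0,-0.0333,0,-0.4]
    - [0.7471,0,0.6782,0,-0.0333,0,-0.4]
    - [0.6976,0,0.6852,0,-0.0333,0,-0.4]
    - [0.6604,0,0.6904,0,-0.0333,0,-0.4]

```text
time_s: 39.05
tcp_pos: [0.4727, 0.0926, 0.0034]
orientation: [-3.142, 0.349, -3.056]
force: [-3.1, -0.7, 1.4]
opening: 0.0653
gripper_force: 1.0
```

Call:
arm_command:
  rows:
    - [-0.004,0,0.001,0,0,0,-0.4]
    - [-0.008,0,0.002,0,0,0,-0.4]
    - [-0.012,0,0.003,0,0,0,-0.4]
    - [-0.017,0,0.0044,0,0,0,-0.4]
    - [-0.017,0,0.0044,0,0,0,-0.4]
    - [-0.017,0,0.0044,0,0,0,-0.4]
    - [-0.0204,0,-0.005,0,0,0,-0.4]
    - [-0.0238,0,-0.0144,0,0,0,-0.4]
    - [-0.0273,0,-0.0238,0,0,0,-0.4]
    - [-0.0307,0,-0.0332,0,0,0,-0.4]

```text
time_s: 40.05
tcp_pos: [0.4742, 0.0928, 0.0085]
orientation: [3.142, 0.349, -3.056]
force: [-4.6, 1.5, -1.0]
opening: 0.065
gripper_force: 2.2
```

Call:
arm_command:
  rows:
    - [-0.0041,0,-0.0101,0,0,0,-0.4]
    - [-0.0083,0,-0.0201,0,0,0,-0.4]
    - [-0.0126,0,-0.03,0,0,0,-0.4]
    - [-0.017,0,-0.0399,0,0,0,-0.4]
    - [-0.0217,0,-0.0498,0,0,0,-0.4]
    - [-0.0264,0,-0.0596,0,0,0,-0.4]
    - [-0.0313,0,-0.0693,0,0,0,-0.4]
    - [-0.0362,0,-0.079,0,0,0,-0.4]
    - [-0.0414,0,-0.0887,0,0,0,-0.4]
    - [-0.0467,0,-0.0983,0,0,0,-0.4]

```text
time_s: 41.05
tcp_pos: [0.4754, 0.093, 0.0214]
orientation: [3.141, 0.349, -3.056]
force: [-6.7, 2.9, -0.4]
opening: 0.065
gripper_force: 3.1
```

Call:
arm_command:
  rows:
    - [-0.0052,0,-0.007,0,-0.0039,0,-0.4]
    - [-0.0105,0,-0.0139,0,-0.0078,0,-0.4]
    - [-0.016,0,-0.0208,0,-0.0117,0,-0.4]
    - [-0.0216,0,-0.0277,0,-0.0156,0,-0.4]
    - [-0.0273,0,-0.0345,0,-0.0194,0,-0.4]
    - [-0.0332,0,-0.0413,0,-0.0233,0,-0.4]
    - [-0.0392,0,-0.048,0,-0.0272,0,-0.4]
    - [-0.0453,0,-0.0547,0,-0.0311,0,-0.4]
    - [-0.0515,0,-0.0614,0,-0.035,0,-0.4]
    - [-0.0579,0,-0.0681,0,-0.0389,0,-0.4]

```text
time_s: 42.05
tcp_pos: [0.4795, 0.0932, 0.0318]
orientation: [3.142, 0.596, -3.056]
force: [-0.2, 0.7, -1.4]
opening: 0.0649
gripper_force: 0.6
```

Call:
arm_command:
  rows:
    - [-0.0062,0,-0.0006,0,-0.0011,0,-0.4]
    - [-0.0124,0,-0.0013,0,-0.0022,0,-0.4]
    - [-0.0186,0,-0.0019,0,-0.0033,0,-0.4]
    - [-0.0248,0,-0.0025,0,-0.0044,0,-0.4]
    - [-0.031,0,-0.003,0,-0.0056,0,-0.4]
    - [-0.0373,0,-0.0036,0,-0.0067,0,-0.4]
    - [-0.0436,0,-0.0042,0,-0.0078,0,-0.4]
    - [-0.0499,0,-0.0047,0,-0.0089,0,-0.4]
    - [-0.0562,0,-0.0052,0,-0.01,0,-0.4]
    - [-0.0625,0,-0.0057,0,-0.0111,0,-0.4]

```text
time_s: 43.05
tcp_pos: [0.4852, 0.0937, 0.0364]
orientation: [-3.142, 0.664, -3.056]
force: [-4.2, -0.2, 0.4]
opening: 0.0654
gripper_force: 1.5
```

Run:
```python
from h import *
t=telemetry.observe();p=t['tcp_pos'];print(p,t['force'],t['gripper_force'])
read_camera('scene')
for d in outline_of('scene','carrier')[:4]:
    r=d['region'];v,u=np.where(r);print(round(d['p'],2),np.round(d['location']),r.sum(),u.min(),u.max(),v.min(),v.max())
T=np.array([ss(p),p[2]*1000])
th,o=fsolve(lambda q:corner2(q[0])-T-offs(38,(-7.5,q[1])),[25,-8]);print('settled',th,o);solve(p,38)
al=[38,38,38,37,36,35,34,32,31,30];tt=np.linspace(24,48,11)[1:] if th<24.5 else np.linspace(th,th+22,11)[1:]
oo=np.r_[np.linspace(o,-10,11)[1:]]
way([(*(corner2(a)-offs(b,(-7.5,c))),b) for a,b,c in zip(tt,al,oo)],p,38);print(tt[-1])
```

```text
[0.48524272 0.09371118 0.03636786] [-4.17213659 -0.17020811  0.44490247] 1.5406319231260568
0.84 [249. 358.] 1868 332 385 228 267
0.64 [253. 408.] 247 398 416 245 260
0.63 [218. 285.] 1070 265 306 203 229
0.61 [214. 402.] 895 372 429 200 230
settled 25.23654627659187 -5.866912545593084
theta,contact 22.9 -8.2
[[-0.025, 0, -0.0083, 0, 0.0, 0, -0.4], [-0.0506, 0, -0.0155, 0, 0.0, 0, -0.4], [-0.0766, 0, -0.0214, 0, 0.0, 0, -0.4], [-0.102, 0, -0.0273, 0, 0.0028, 0, -0.4], [-0.1276, 0, -0.032, 0, 0.0056, 0, -0.4], [-0.1536, 0, -0.0355, 0, 0.0083, 0, -0.4], [-0.182, 0, -0.0408, 0, 0.0111, 0, -0.4], [-0.2097, 0, -0.0463, 0, 0.0167, 0, -0.4], [-0.2386, 0, -0.0495, 0, 0.0194, 0, -0.4], [-0.2677, 0, -0.0514, 0, 0.0222, 0, -0.4]]
47.236546276591866
```

Call:
arm_command:
  rows:
    - [-0.025,0,-0.0083,0,0,0,-0.4]
    - [-0.0506,0,-0.0155,0,0,0,-0.4]
    - [-0.0766,0,-0.0214,0,0,0,-0.4]
    - [-0.102,0,-0.0273,0,0.0028,0,-0.4]
    - [-0.1276,0,-0.032,0,0.0056,0,-0.4]
    - [-0.1536,0,-0.0355,0,0.0083,0,-0.4]
    - [-0.182,0,-0.0408,0,0.0111,0,-0.4]
    - [-0.2097,0,-0.0463,0,0.0167,0,-0.4]
    - [-0.2386,0,-0.0495,0,0.0194,0,-0.4]
    - [-0.2677,0,-0.0514,0,0.0222,0,-0.4]

```text
time_s: 44.15
tcp_pos: [0.507, 0.0956, 0.0612]
orientation: [3.142, 0.523, -3.056]
force: [-2.3, 0.3, 0.6]
opening: 0.0652
gripper_force: 0.7
```

Run:
```python
from h import *
t=telemetry.observe();p=t['tcp_pos'];print(p,t['force'],t['gripper_force'])
read_camera('scene')
for d in outline_of('scene','carrier')[:4]:
    r=d['region'];v,u=np.where(r);print(round(d['p'],2),np.round(d['location']),r.sum(),u.min(),u.max(),v.min(),v.max())
for z,th in [(5,40),(5,45),(3,50),(3,60)]:
    c,s=np.cos(np.radians(th)),np.sin(np.radians(th));print(th,proj('scene',[[.5822-.1*c,.0372,z/1e3+.1*s],[.577-.1*c,.149,z/1e3+.1*s]])[:,1].round())
T=np.array([ss(p),p[2]*1000])
th,o=fsolve(lambda q:corner2(q[0])-T-offs(30,(-7.5,q[1])),[45,-8]);print('settled',th,o);solve(p,30)
tt=np.linspace(th,th+20,11)[1:];al=np.linspace(30,15,11)[1:];oo=np.linspace(o,-11,11)[1:]
way([(*(corner2(a)-offs(b,(-7.5,c))),b) for a,b,c in zip(tt,al,oo)],p,30);print(tt[-1])
```

```text
[0.5069508  0.09560247 0.06119911] [-2.28761868  0.25744887  0.63132127] 0.7057285658083856
0.89 [214. 401.] 938 371 429 200 230
0.69 [244. 357.] 2168 332 386 223 267
0.57 [220. 286.] 1004 266 306 203 228
0.56 [296. 342.] 4608 297 385 262 323
40 [222. 226.]
45 [221. 225.]
50 [221. 225.]
60 [220. 224.]
settled 47.44099556321334 -10.05630517572405
theta,contact 44.5 -17.1
[[-0.0253, 0, -0.0073, 0, 0.0042, 0, -0.4], [-0.0508, 0, -0.0136, 0, 0.0083, 0, -0.4], [-0.0766, 0, -0.019, 0, 0.0125, 0, -0.4], [-0.1025, 0, -0.0233, 0, 0.0167, 0, -0.4], [-0.1285, 0, -0.0267, 0, 0.0208, 0, -0.4], [-0.1546, 0, -0.0292, 0, 0.025, 0, -0.4], [-0.1808, 0, -0.0306, 0, 0.0292, 0, -0.4], [-0.207, 0, -0.0311, 0, 0.0333, 0, -0.4], [-0.2332, 0, -0.0305, 0, 0.0375, 0, -0.4], [-0.2594, 0, -0.029, 0, 0.0417, 0, -0.4]]
67.44099556321333
```

Call:
arm_command:
  rows:
    - [-0.0253,0,-0.0073,0,0.0042,0,-0.4]
    - [-0.0508,0,-0.0136,0,0.0083,0,-0.4]
    - [-0.0766,0,-0.019,0,0.0125,0,-0.4]
    - [-0.1025,0,-0.0233,0,0.0167,0,-0.4]
    - [-0.1285,0,-0.0267,0,0.0208,0,-0.4]
    - [-0.1546,0,-0.0292,0,0.025,0,-0.4]
    - [-0.1808,0,-0.0306,0,0.0292,0,-0.4]
    - [-0.207,0,-0.0311,0,0.0333,0,-0.4]
    - [-0.2332,0,-0.0305,0,0.0375,0,-0.4]
    - [-0.2594,0,-0.029,0,0.0417,0,-0.4]

```text
time_s: 45.25
tcp_pos: [0.5321, 0.0977, 0.0799]
orientation: [-3.141, 0.26, -3.056]
force: [-3.7, -1.5, 4.8]
opening: 0.0651
gripper_force: 3.0
```

Run:
```python
from h import *
t=telemetry.observe();p=t['tcp_pos'];print(p,t['force'],t['gripper_force'])
read_camera('scene')
for d in outline_of('scene','carrier')[:4]:
    r=d['region'];v,u=np.where(r);print(round(d['p'],2),np.round(d['location']),r.sum(),u.min(),u.max(),v.min(),v.max())
T=np.array([ss(p),p[2]*1000])
th,o=fsolve(lambda q:corner2(q[0])-T-offs(15,(-7.5,q[1])),[67,-8]);print('settled',th,o,PIV)
tt=np.linspace(th,th+24,11)[1:];al=np.linspace(15,-5,11)[1:];oo=np.linspace(o,-13,11)[1:]
way([(*(corner2(a)-offs(b,(-7.5,c))),b) for a,b,c in zip(tt,al,oo)],p,15);print(tt[-1])
```

```text
[0.53206022 0.09769229 0.07990404] [-3.67660733 -1.5442329   4.8266308 ] 3.0179576520094997
0.96 [218. 287.] 1079 265 307 203 230
0.89 [217. 403.] 937 373 429 200 230
0.57 [244. 360.] 2236 331 386 223 267
settled 67.44625473551456 -10.87747117089112 [586.75841085  14.        ]
[[-0.0308, 0, -0.0045, 0, 0.0056, 0, -0.4], [-0.0617, 0, -0.0077, 0, 0.0111, 0, -0.4], [-0.0927, 0, -0.0095, 0, 0.0167, 0, -0.4], [-0.1238, 0, -0.0099, 0, 0.0222, 0, -0.4], [-0.1549, 0, -0.009, 0, 0.0278, 0, -0.4], [-0.186, 0, -0.0067, 0, 0.0333, 0, -0.4], [-0.2169, 0, -0.0031, 0, 0.0389, 0, -0.4], [-0.2477, 0, 0.0018, 0, 0.0444, 0, -0.4], [-0.2782, 0, 0.0081, 0, 0.05, 0, -0.4], [-0.3085, 0, 0.0157, 0, 0.0556, 0, -0.4]]
91.44625473551456
```

Call:
arm_command:
  rows:
    - [-0.0325,0,-0.0105,0,0.0056,0,-0.4]
    - [-0.064,0,-0.0157,0,0.0111,0,-0.4]
    - [-0.0955,0,-0.0185,0,0.0167,0,-0.4]
    - [-0.127,0,-0.02,0,0.0222,0,-0.4]
    - [-0.158,0,-0.0195,0,0.0278,0,-0.4]
    - [-0.189,0,-0.018,0,0.0333,0,-0.4]
    - [-0.22,0,-0.015,0,0.0389,0,-0.4]
    - [-0.2507,0,-0.01,0,0.0444,0,-0.4]
    - [-0.2812,0,-0.004,0,0.05,0,-0.4]
    - [-0.3115,0,0.004,0,0.0556,0,-0.4]

```text
time_s: 46.35
tcp_pos: [0.5688, 0.1007, 0.0908]
orientation: [-3.141, -0.086, -3.056]
force: [-4.2, -4.6, 23.9]
opening: 0.065
gripper_force: 11.7
```

Run:
```python
from h import *
t=telemetry.observe();p=t['tcp_pos'];print(p,t['orientation'],t['force'],t['gripper_force'])
im=read_camera('scene')
for d in outline_of('scene','carrier')[:4]:
    r=d['region'];v,u=np.where(r);print(round(d['p'],2),np.round(d['location']),r.sum(),u.min(),u.max(),v.min(),v.max())
```

```text
[0.56882512 0.10065707 0.0908348 ] [-3.14111335 -0.08593028 -3.0558146 ] [-4.16961953 -4.57427502 23.87557992] 11.666459375965701
0.72 [248. 358.] 1795 330 385 230 266
0.55 [215. 403.] 800 372 427 203 230
```

Pressing down too hard on the ledge, so relieving upward at once.

Call:
arm_command:
  rows:
    - [0,0,-0.012,0,0,0,-0.4]
    - [0,0,-0.02,0,0,0,-0.4]
    - [0,0,-0.025,0,0,0,-0.4]
    - [0,0,-0.03,0,0,0,-0.4]
    - [-0.01,0,-0.03,0,0,0,-0.4]
    - [-0.02,0,-0.03,0,0,0,-0.4]
    - [-0.03,0,-0.03,0,0,0,-0.4]
    - [-0.04,0,-0.03,0,0,0,-0.4]
    - [-0.05,0,-0.03,0,0,0,-0.4]
    - [-0.06,0,-0.03,0,0,0,-0.4]

```text
time_s: 47.45
tcp_pos: [0.5754, 0.1015, 0.0917]
orientation: [-3.142, -0.087, -3.056]
force: [-0.5, -0.3, 0.2]
opening: 0.065
gripper_force: 0.1
```

Run:
```python
from h import *
from bench import job
t=telemetry.observe();p=t['tcp_pos'];print(p,t['orientation'],t['force'],t['gripper_force'])
im=read_camera('scene');w=read_camera('wrist')
for d in outline_of('scene','carrier')[:4]:
    r=d['region'];v,u=np.where(r);print(round(d['p'],2),np.round(d['location']),r.sum(),u.min(),u.max(),v.min(),v.max())
cv2.imwrite('pics/w7.png',np.hstack([cv2.resize(w[230:450,180:460],(400,314)),cv2.resize(im[180:290,300:440],(400,314),interpolation=cv2.INTER_CUBIC)])[:,:,::-1])
```

```text
[0.57536414 0.1015161  0.0916921 ] [-3.14157588 -0.08733171 -3.05555037] [-0.54503212 -0.32079872  0.21715702] 0.13958343974902476
0.93 [250. 357.] 1821 330 386 230 267
0.87 [217. 285.] 1007 266 306 203 228
0.78 [216. 402.] 844 371 430 200 230
```

View pics/w7.png

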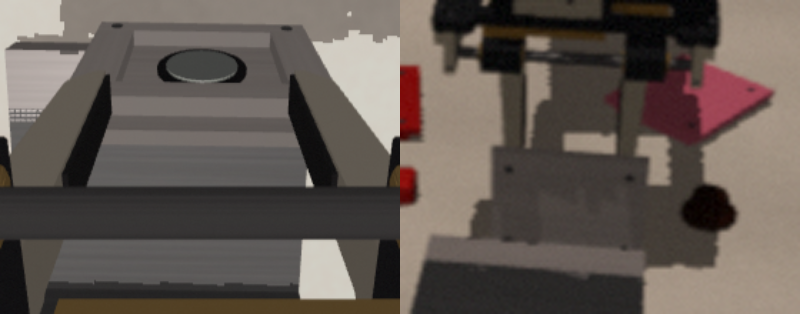

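The picture shows the plate standing upright at the step with the pocket and cell facing the robot. Now I push its top over.

Call:
arm_command:
  rows:
    - [-0.03,0,-0.003,0,0,0,-0.4]
    - [-0.06,0,-0.005,0,0,0,-0.4]
    - [-0.09,0,-0.008,0,0,0,-0.4]
    - [-0.12,0,-0.01,0,0,0,-0.4]
    - [-0.16,0,-0.014,0,0,0,-0.4]
    - [-0.2,0,-0.017,0,0,0,-0.4]
    - [-0.25,0,-0.022,0,0,0,-0.4]
    - [-0.3,0,-0.026,0,0,0,-0.4]
    - [-0.36,0,-0.031,0,0,0,-0.4]
    - [-0.42,0,-0.036,0,0,0,-0.4]

```text
time_s: 48.6
tcp_pos: [0.6263, 0.1059, 0.0916]
orientation: [3.142, -0.087, -3.056]
force: [0.2, 1.2, -0.6]
opening: 0.0652
gripper_force: 0.0
```

Run:
```python
from h import *
t=telemetry.observe();p=t['tcp_pos'];print(p,t['force'],t['gripper_force'],t['time_s'])
for cam in('top','scene'):
  im=read_camera(cam);cv2.imwrite(f'pics/{cam}8.png',im[:,:,::-1])
  for n in('carrier','pocket'):
   for d in outline_of(cam,n)[:4]:
    r=d['region'];v,u=np.where(r);print(cam,n,round(d['p'],2),np.round(d['location']),r.sum(),u.min(),u.max(),v.min(),v.max(),ray(cam,d['location'][::-1],.03).round(3)[0,:2])
```

```text
[0.62629432 0.10589688 0.09159584] [ 0.22198739  1.20950463 -0.56854633] 0.0 48.6
top carrier 0.7 [221. 290.] 144 276 303 212 223 [0.621 0.113]
top carrier 0.66 [325. 261.] 689 246 271 299 346 [0.326 0.199]
top carrier 0.6 [301. 366.] 1401 346 388 276 321 [ 0.387 -0.097]
top pocket 0.88 [298. 368.] 1405 346 387 276 321 [ 0.394 -0.105]
top pocket 0.76 [326. 259.] 690 246 271 299 345 [0.322 0.205]
top pocket 0.48 [218. 293.] 132 275 310 211 223 [0.627 0.107]
scene carrier 0.72 [218. 410.] 539 375 430 205 230 [0.384 0.199]
scene carrier 0.71 [219. 285.] 988 265 305 204 229 [ 0.451 -0.089]
scene carrier 0.65 [273. 357.] 1621 327 384 255 287 [0.63  0.107]
scene carrier 0.49 [302. 336.] 3440 297 383 262 323 [0.73  0.083]
scene pocket 0.86 [217. 411.] 492 388 428 205 230 [0.379 0.202]
scene pocket 0.83 [271. 354.] 1589 328 383 254 287 [0.624 0.101]
```

The plate has tipped onto the deck. Next I go back behind its rear edge and slide it home with a slight −y drift.

Run:
```python
from h import *
p=telemetry.observe()['tcp_pos'];s0=ss(p);print(s0)
way([(s0-28,91,-3),(s0-56,91,-1),(545,88,0),(545,70,0),(545,50,0),(545,32,0),(545,22,0),(545,18.8,0),(545,18.8,0),(545,18.8,0)],p,-5)
im=cv2.imread('pics/scene8.png')[225:335,280:420]
```

```text
632.238112383025
[[0.232, 0, 0.0254, 0, -0.0056, 0, -0.4], [0.4645, 0, 0.0457, 0, -0.0111, 0, -0.4], [0.7216, 0, 0.0933, 0, -0.0139, 0, -0.4], [0.7085, 0, 0.2427, 0, -0.0139, 0, -0.4], [0.694, 0, 0.4088, 0, -0.0139, 0, -0.4], [0.6809, 0, 0.5582, 0, -0.0139, 0, -0.4], [0.6737, 0, 0.6412, 0, -0.0139, 0, -0.4], [0.6713, 0, 0.6678, 0, -0.0139, 0, -0.4], [0.6713, 0, 0.6678, 0, -0.0139, 0, -0.4], [0.6713, 0, 0.6678, 0, -0.0139, 0, -0.4]]
```

Call:
arm_command:
  rows:
    - [0.232,0,0.0254,0,-0.0056,0,-0.4]
    - [0.4645,0,0.0457,0,-0.0111,0,-0.4]
    - [0.7216,0,0.0933,0,-0.0139,0,-0.4]
    - [0.7085,0,0.2427,0,-0.0139,0,-0.4]
    - [0.694,0,0.4088,0,-0.0139,0,-0.4]
    - [0.6809,0,0.5582,0,-0.0139,0,-0.4]
    - [0.6737,0,0.6412,0,-0.0139,0,-0.4]
    - [0.6713,0,0.6678,0,-0.0139,0,-0.4]
    - [0.6713,0,0.6678,0,-0.0139,0,-0.4]
    - [0.6713,0,0.6678,0,-0.0139,0,-0.4]

```text
time_s: 49.9
tcp_pos: [0.5392, 0.0984, 0.0196]
orientation: [3.142, 0.001, -3.056]
force: [-0.4, -0.1, 1.4]
opening: 0.0651
gripper_force: 0.0
```

Run:
```python
from h import *
t=telemetry.observe();p=t['tcp_pos'];print(p,t['orientation'],t['force'],ss(p))
for cam in('wrist','scene'):
  im=read_camera(cam);cv2.imwrite(f'pics/{cam}9.png',im[:,:,::-1])
  for n in('carrier','turning_stand'):
   for d in outline_of(cam,n)[:4]:
    r=d['region'];c,_=cv2.findContours(r.astype(np.uint8),0,2);c=max(c,key=cv2.contourArea);q=cv2.approxPolyDP(c,4,True)[:,0]
    g=ray(cam,q,.022)[:,:2]
    if d['p']>.3 and .5<g[:,0].mean()<.8: print(cam,n,round(d['p'],2),q.tolist(),g.round(3).tolist())
```

```text
[0.53918163 0.09841856 0.01964781] [ 3.14154395e+00  9.75043885e-04 -3.05556219e+00] [-0.43807523 -0.06140653  1.38611417] 545.5905143765019
wrist carrier 0.66 [[223, 401], [226, 438], [414, 438], [418, 405], [415, 397]] [[0.61, 0.049], [0.637, 0.051], [0.627, 0.162], [0.603, 0.16], [0.598, 0.158]]
wrist turning_stand 0.73 [[222, 407], [204, 466], [212, 464], [224, 438]] [[0.614, 0.048], [0.659, 0.038], [0.657, 0.042], [0.637, 0.05]]
scene carrier 0.64 [[332, 255], [328, 283], [382, 286], [383, 257]] [[0.565, 0.044], [0.665, 0.054], [0.653, 0.161], [0.55, 0.153]]
scene turning_stand 0.65 [[310, 262], [298, 315], [382, 322], [383, 287], [329, 283], [330, 265]] [[0.601, 0.003], [0.771, 0.019], [0.759, 0.172], [0.655, 0.163], [0.664, 0.056], [0.603, 0.047]]
scene turning_stand 0.4 [[331, 256], [328, 283], [382, 285], [382, 257]] [[0.569, 0.043], [0.665, 0.054], [0.649, 0.161], [0.551, 0.15]]
```

Call:
arm_command:
  rows:
    - [-0.042,0,0.005,0,0,0,-0.4]
    - [-0.083,0,0.008,0,0,0,-0.4]
    - [-0.115,0,0.008,0,0,0,-0.4]
    - [-0.15,0,0.008,0,0,0,-0.4]
    - [-0.19,-0.01,0.008,0,0,0,-0.4]
    - [-0.23,-0.025,0.008,0,0,0,-0.4]
    - [-0.27,-0.04,0.008,0,0,0,-0.4]
    - [-0.31,-0.055,0.008,0,0,0,-0.4]
    - [-0.35,-0.07,0.008,0,0,0,-0.4]
    - [-0.39,-0.085,0.008,0,0,0,-0.4]

```text
time_s: 51.2
tcp_pos: [0.5867, 0.0921, 0.0179]
orientation: [3.142, 0.0, -3.056]
force: [-3.3, 1.9, 2.3]
opening: 0.0649
gripper_force: 1.4
```

Run:
```python
from h import *
t=telemetry.observe();p=t['tcp_pos'];print(p,t['force'],ss(p))
for cam in('scene',):
  im=read_camera(cam);cv2.imwrite(f'pics/{cam}10.png',im[:,:,::-1])
  for n in('carrier','turning_stand'):
   for d in outline_of(cam,n)[:4]:
    r=d['region'];c,_=cv2.findContours(r.astype(np.uint8),0,2);c=max(c,key=cv2.contourArea);q=cv2.approxPolyDP(c,4,True)[:,0]
    g=ray(cam,q,.022)[:,:2]
    if d['p']>.3 and .5<g[:,0].mean()<.8: print(cam,n,round(d['p'],2),g.round(3).tolist())
```

```text
[0.58668941 0.0920647  0.01786135] [-3.31303366  1.89260194  2.32269008] 592.3873520028601
scene carrier 0.82 [[0.608, 0.039], [0.708, 0.049], [0.692, 0.157], [0.593, 0.146]]
scene turning_stand 0.82 [[0.601, 0.003], [0.771, 0.019], [0.757, 0.172], [0.59, 0.159], [0.597, 0.147], [0.701, 0.156], [0.706, 0.046], [0.601, 0.038]]
```

Call:
arm_command:
  rows:
    - [-0.025,-0.008,-0.002,0,0,0,-0.4]
    - [-0.05,-0.016,-0.003,0,0,0,-0.4]
    - [-0.075,-0.024,-0.003,0,0,0,-0.4]
    - [-0.1,-0.032,-0.003,0,0,0,-0.4]
    - [-0.12,-0.04,-0.003,0,0,0,-0.4]
    - [-0.14,-0.048,-0.003,0,0,0,-0.4]
    - [-0.16,-0.05,-0.003,0,0,0,-0.4]
    - [-0.17,-0.05,-0.003,0,0,0,-0.4]
    - [-0.18,-0.05,-0.003,0,0,0,-0.4]
    - [-0.18,-0.05,-0.003,0,0,0,-0.4]

```text
time_s: 52.35
tcp_pos: [0.6085, 0.0881, 0.0183]
orientation: [-3.142, 0.0, -3.056]
force: [0.3, -0.3, -0.1]
opening: 0.0653
gripper_force: 0.0
```

Call:
arm_command:
  rows:
    - [-0.008,0,0,0,0,0,-0.4]
    - [-0.016,0,0,0,0,0,-0.4]
    - [-0.024,0,0,0,0,0,-0.4]
    - [-0.028,0,0,0,0,0,-0.4]
    - [-0.032,0,0,0,0,0,-0.4]
    - [-0.036,0,0,0,0,0,-0.4]
    - [-0.038,0,0,0,0,0,-0.4]
    - [-0.038,0,0,0,0,0,-0.4]
    - [-0.038,0,0,0,0,0,-0.4]
    - [-0.038,0,0,0,0,0,-0.4]

```text
time_s: 53.35
tcp_pos: [0.6129, 0.0885, 0.0183]
orientation: [-3.142, 0.0, -3.056]
force: [-2.8, 0.4, 1.0]
opening: 0.0649
gripper_force: 1.1
```

Run:
```python
from h import *
t=telemetry.observe();p=t['tcp_pos'];print(p,t['force'],ss(p))
im=read_camera('scene')
for n in('carrier','turning_stand'):
   for d in outline_of('scene',n)[:4]:
    r=d['region'];c,_=cv2.findContours(r.astype(np.uint8),0,2);c=max(c,key=cv2.contourArea);q=cv2.approxPolyDP(c,4,True)[:,0]
    g=ray('scene',q,.022)[:,:2]
    if d['p']>.3 and .5<g[:,0].mean()<.8: print(n,round(d['p'],2),g.round(3).tolist())
```

```text
[0.61285904 0.0884795  0.01825081] [-2.78978143  0.39211228  0.98444823] 618.1581243560142
carrier 0.82 [[0.641, 0.035], [0.709, 0.043], [0.697, 0.15], [0.619, 0.141]]
turning_stand 0.69 [[0.608, 0.005], [0.726, 0.008], [0.771, 0.02], [0.755, 0.168], [0.591, 0.155], [0.599, 0.135], [0.699, 0.152], [0.715, 0.046], [0.612, 0.038]]
```

Call:
arm_command:
  rows:
    - [-0.004,0,0,0,0,0,-0.4]
    - [-0.008,0,0,0,0,0,-0.4]
    - [-0.01,0,0,0,0,0,-0.4]
    - [-0.01,0,0,0,0,0,-0.4]
    - [-0.01,0,0,0,0,0,-0.4]
    - [-0.01,0,0,0,0,0,-0.4]
    - [-0.01,0,0,0,0,0,-0.4]
    - [-0.01,0,0,0,0,0,-0.4]
    - [-0.01,0,0,0,0,0,-0.4]
    - [-0.01,0,0,0,0,0,-0.4]

```text
time_s: 54.5
tcp_pos: [0.614, 0.0886, 0.0182]
orientation: [3.142, 0.0, -3.056]
force: [-2.8, -0.0, 1.1]
opening: 0.0653
gripper_force: 1.4
```

Call:
arm_command:
  rows:
    - [-0.004,0,0,0,0,0,-0.4]
    - [-0.008,0,0,0,0,0,-0.4]
    - [-0.01,0,0,0,0,0,-0.4]
    - [-0.01,0,0,0,0,0,-0.4]
    - [-0.01,0,0,0,0,0,-0.4]
    - [-0.01,0,0,0,0,0,-0.4]
    - [-0.01,0,0,0,0,0,-0.4]
    - [-0.01,0,0,0,0,0,-0.4]
    - [-0.01,0,0,0,0,0,-0.4]
    - [-0.01,0,0,0,0,0,-0.4]

```text
time_s: 55.5
tcp_pos: [0.6152, 0.0887, 0.0182]
orientation: [-3.142, 0.0, -3.056]
force: [-2.5, -0.5, 2.2]
opening: 0.0652
gripper_force: 1.5
```

Call:
arm_command:
  rows:
    - [-0.004,0,0,0,0,0,-0.4]
    - [-0.008,0,0,0,0,0,-0.4]
    - [-0.011,0,0,0,0,0,-0.4]
    - [-0.011,0,0,0,0,0,-0.4]
    - [-0.011,0,0,0,0,0,-0.4]
    - [-0.011,0,0,0,0,0,-0.4]
    - [-0.011,0,0,0,0,0,-0.4]
    - [-0.011,0,0,0,0,0,-0.4]
    - [-0.011,0,0,0,0,0,-0.4]
    - [-0.011,0,0,0,0,0,-0.4]

```text
time_s: 56.5
tcp_pos: [0.6159, 0.0888, 0.0181]
orientation: [3.142, -0.002, -3.056]
force: [-8.7, -0.0, 5.6]
opening: 0.065
gripper_force: 4.5
```

Call:
arm_command:
  rows:
    - [-0.004,0,0,0,0,0,-0.4]
    - [-0.008,0,0,0,0,0,-0.4]
    - [-0.011,0,0,0,0,0,-0.4]
    - [-0.011,0,0,0,0,0,-0.4]
    - [-0.011,0,0,0,0,0,-0.4]
    - [-0.011,0,0,0,0,0,-0.4]
    - [-0.011,0,0,0,0,0,-0.4]
    - [-0.011,0,0,0,0,0,-0.4]
    - [-0.011,0,0,0,0,0,-0.4]
    - [-0.011,0,0,0,0,0,-0.4]

```text
time_s: 57.5
tcp_pos: [0.6163, 0.0889, 0.0181]
orientation: [3.142, -0.004, -3.056]
force: [-18.5, -1.6, 11.1]
opening: 0.0651
gripper_force: 9.5
```

It's seated firmly at the stop, so back off and rise.

Call:
arm_command:
  rows:
    - [0.01,0,0,0,0,0,-0.4]
    - [0.03,0,0,0,0,0,-0.4]
    - [0.08,0,0,0,0,0,-0.4]
    - [0.16,0,0,0,0,0,-0.4]
    - [0.25,0,-0.1,0,0,0,-0.4]
    - [0.25,0,-0.3,0,0,0,-0.4]
    - [0.25,0,-0.5,0,0,0,-0.4]
    - [0.25,0,-0.7,0,0,0,-0.4]
    - [0.25,0,-0.9,0,0,0,-0.4]
    - [0.25,0,-1,0,0,0,-0.4]

```text
time_s: 58.5
tcp_pos: [0.5881, 0.0863, 0.1404]
orientation: [3.142, 0.003, -3.056]
force: [-0.1, 1.2, -0.6]
opening: 0.0649
gripper_force: 0.0
```

Run:
```python
from h import *
t=telemetry.observe();print(t['tcp_pos'],t['force'],t['time_s'])
read_camera('wrist');w=0
for n in('carrier','turning_stand'):
   for d in outline_of('wrist',n)[:3]:
    r=d['region'];c,_=cv2.findContours(r.astype(np.uint8),0,2);c=max(c,key=cv2.contourArea);q=cv2.approxPolyDP(c,4,True)[:,0]
    g=ray('wrist',q,.022)[:,:2]
    if d['p']>.3 and .5<g[:,0].mean()<.8: print(n,round(d['p'],2),g.round(3).tolist())
im=read_camera('top')
for n in('carrier','turning_stand'):
   for d in outline_of('top',n)[:4]:
    r=d['region'];c,_=cv2.findContours(r.astype(np.uint8),0,2);c=max(c,key=cv2.contourArea);q=cv2.approxPolyDP(c,3,True)[:,0]
    g=ray('top',q,.022)[:,:2]
    if d['p']>.3 and .5<g[:,0].mean()<.8: print('top',n,round(d['p'],2),g.round(3).tolist())
```

```text
[0.58808495 0.08634812 0.14041521] [-0.14935904  1.19693409 -0.63514972] 58.5
carrier 0.86 [[0.62, 0.146], [0.628, 0.036], [0.717, 0.043], [0.709, 0.152]]
turning_stand 0.68 [[0.587, 0.004], [0.642, 0.009], [0.634, 0.026], [0.636, 0.034], [0.626, 0.037], [0.617, 0.144], [0.624, 0.148], [0.623, 0.161], [0.574, 0.154]]
```

```bash
python3 -c "
from bench import job;print(job.sign_off())"
```

```text
the job is handed in; nothing more can be done
None
```

The carrier plate is tipped over the step and lies pocket side up on the deck, pressed square against the end stop and about 8 mm off centre. It is released, and the job was handed in at about 59 s; the sign-off gave no verdict. It took four tries (the plate slipped off the fingers three times), and contact force went over your 20 N limit twice, with readings up to about 25 N at the 25 N cutoff.

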